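# Lay out a small controller on its mounting plate

## Task

Lay out the controller on its aluminium mounting plate: lower the flat circuit board over the four studs until it lies on the brass standoffs, then lower the circuit board with the four spacer legs over the same studs so that it stands on the first one. Set the heat sink in the empty bay midway between the fan and the boards, fins running from the fan towards the boards, and the transformer in the bay midway between the terminal strip and the boards, both over the bay's four screw holes and square with the plate. Set each part down rather than dropping it, and leave everything upright, released and at rest.

Things in the scene. Friction and masses are not known exactly. Their poses are not given: they have to be found in the camera images.
- mounting_plate: Fixed aluminium plate 140 x 300 x 4 mm on a black mat. Origin: underside centre; z up, y along its long side. At x +-18, y +-29 mm four brass standoffs, tops at z = 18 mm, 10 mm wide, each with a 4.5 mm stud up to z = 59 mm (last 5 mm a cone). Two empty bays, each with 4 small screw holes, centred at x 0, y +77 and -77 mm; top face z = 4 mm. Fan at one end, terminal strip at the other, either way.
- fan: Square black cooling fan, fixed upright at one end of the mounting plate (plate y = +126 or -126 mm), 40 (x) x 20 (y) x 42 mm high, blowing along the plate's long side. Origin: centre of its underside, on the plate's top face; axes parallel to the plate's.
- terminal_strip: Low black screw-terminal strip with two rows of screws, fixed across the other end of the mounting plate (plate y = -126 or +126 mm), 76 (x) x 22 (y) x 21 mm high. Origin: centre of its underside, on the plate's top face; axes parallel to the plate's.
- main_board: Loose green flat circuit board, 54 (x) x 76 (y) mm, 3 mm thick, ~70 g, chip and two small cans in its middle. Origin: underside centre, z up. Four 8 mm holes at x +-18, y +-29 mm. Mid-way along each long edge, flush with it (x = +-27 mm), a grey terminal row 36 mm long, top at z = 17 mm: grip by these, across 54 mm. Fits either way round. Starts flat on the bench.
- relay_board: Loose green circuit board on four 20 mm aluminium legs, 60 (x) x 76 (y) mm, ~90 g, three dark relays to z = 38 mm. Origin: centre, at the legs' feet. 8 mm holes through legs and board at x +-18, y +-29 mm; legs 13 mm wide, board z 20-23 mm. Grey terminal rows flush at x = +-30 mm, 36 mm long, z 23-35 mm: grip across 60 mm. Fits either way, origin 21 mm above the plate's. Starts on its legs.
- heat_sink: Loose bare aluminium heat sink with eight upright fins, 46 (x, across the fins) x 50 (y, along the fins) x 32 mm high, ~120 g. Origin: centre of its underside, z up; fins run along its y. Starts on the bench, fins up. Grip it across the outer fins.
- transformer: Loose small transformer: laminated steel core 48 (x) x 22 (y) x 40 mm high, tan winding bulging out on both y sides to 40 mm, foot plate 48 x 44 x 2 mm; about 300 g. Origin: centre of its underside, z up. Grip it across the core's 48 mm. Starts upright on the bench.
There are look-alikes about, which are no part of the job. Leave any blue or purple look-alike of the heat_sink alone.

How it is judged:
On the way, in this order (a step that is already met when the one before it is completed fails the run):
1. the flat board lies on the four standoffs, let go (horizontal distance between main_board and mounting_plate below 0.004 m and z of main_board in the frame of mounting_plate between 0.016 and 0.0205 m and angle between main_board's own z axis and vertical below 0.05 rad and contact force between the fingers and main_board below 0.05 N), for 0.2 s.
2. the board with legs stands on the flat board, over the same studs, let go (horizontal distance between each of main_board, relay_board and mounting_plate below 0.004 m and z of main_board in the frame of mounting_plate between 0.016 and 0.0205 m and angle between each of main_board, relay_board's own z axis and vertical below 0.05 rad and horizontal distance between relay_board and main_board below 0.006 m and z of relay_board in the frame of mounting_plate between 0.019 and 0.0235 m and contact force between the fingers and relay_board below 0.05 N), for 0.2 s.
At the end, for the whole second after the job is handed in: Flat board level on the standoffs, legged board level on it (4 mm sideways, 2.5 mm in height); heat sink in the fan's bay, fins along the plate, transformer in the strip's bay, both upright, within 10 mm of the bay's centre and 0.2 rad of square; all released, at rest (horizontal distance between each of main_board, relay_board and mounting_plate below 0.004 m and z of main_board in the frame of mounting_plate between 0.016 and 0.0205 m and angle between each of main_board, relay_board's own z axis and vertical below 0.05 rad and horizontal distance between relay_board and main_board below 0.006 m and z of relay_board in the frame of mounting_plate between 0.019 and 0.0235 m and horizontal distance between heat_sink and fan below 0.061 m and horizontal distance between each of heat_sink, transformer and mounting_plate below 0.089 m and x of heat_sink in the frame of mounting_plate between -0.012 and 0.012 m and z of heat_sink in the frame of mounting_plate between 0.002 and 0.006 m and angle between each of heat_sink, transformer's own z axis and vertical below 0.08 rad and angle between the x axis of heat_sink and the x axis of mounting_plate, either way round below 0.2 rad and horizontal distance between transformer and terminal_strip below 0.061 m and x of transformer in the frame of mounting_plate between -0.012 and 0.012 m and z of transformer in the frame of mounting_plate between 0.002 and 0.006 m and (angle between the x axis of transformer and the x axis of mounting_plate, either way round below 0.2 rad or angle between the x axis of transformer and the y axis of mounting_plate, either way round below 0.2 rad) and linear speed of each of main_board, relay_board, heat_sink, transformer below 0.02 m/s and angular speed of each of main_board, relay_board, heat_sink, transformer below 0.2 rad/s); the robot touches nothing.
It fails at once if one of the four parts is dropped (falls freely by more than about 25 mm) ((linear speed of main_board above 0.7 m/s and contact force between the fingers and main_board below 0.05 N) or (linear speed of relay_board above 0.7 m/s and contact force between the fingers and relay_board below 0.05 N) or (linear speed of heat_sink above 0.7 m/s and contact force between the fingers and heat_sink below 0.05 N) or (linear speed of transformer above 0.7 m/s and contact force between the fingers and transformer below 0.05 N)).
It fails at once if one of the four parts is tipped over (more than 60 degrees) (angle between any of main_board, relay_board, heat_sink, transformer's own z axis and vertical above 1.05 rad).
It also fails if it takes over 112 s, if anything falls off the work surface, if the arm or the gripper's body presses on something with over 40 N, if the wrist force passes 120 N, or if a joint passes its speed limit or range.

## Robot

A 7-joint arm with a two-finger parallel gripper is mounted at the origin on the work surface. World frame = base frame: x ahead of the robot, y to its left, z up, the work surface at z = 0. Lengths are in m, angles in rad, forces in N, time in s.
With the tool pointing down it reaches from about 0.4 to 0.85 m from the base axis. Payload 10.4 kg.
Tool frame: the origin (TCP) lies on the centre line of the jaws, within the pads' length; the fingertips stand 22 mm ahead of it and the grasp point (between the pads) lies 3 mm ahead of it; z points along the fingers, y is the direction in which the jaws open and shut (so a half turn about z gives the same grasp; the last joint's range is limited). The gripper opens to 85 mm and grips with 20 to 120 N. Pads are 22 mm wide; open, the fingers measure 114 mm over their backs; the gripper's body (76 mm by 85 mm) begins 54 mm behind the grasp point. The pads swing forward as they close: fully open they stand 13 mm farther back than shut.
Start: joints at [1.306, 0.332, -0.065, 1.46, 0.022, 1.35, -0.088], TCP at [0.15, -0.607, 0.253] pointing down, gripper open.
Joint ranges: [-2.6, 2.6], [-0.5, 2.12], [-1.47, 1.34], [0.16, 2.42], [-1.27, 4.41], [0.06, 2.06], [-2.6, 2.6]. Speed limits (rad/s): [2.22, 2.22, 2.79, 2.79, 3.14, 3.14, 3.14].

## Interface

Orientations are given as a unit quaternion [x, y, z, w].
In Python, from workcell import manip gives the robot as it stands. The module is installed in compiled form; this text tells all that it offers.
- The arm moves only by the shell command python3 -m crank 'ROWS' [FORCE]. ROWS is JSON, a list of rows, each a list of 3 entries, a list of its own where there are three numbers: the opening, from -1 (shut) to 1 (fully open), then the shift along the tool's x, y, z normalised to -1 to 1, where 1 is 80 mm, then the turn, a rotation vector about the tool's x, y, z normalised to -1 to 1, where 1 is pi/4 rad. In form: [[jaw, [tx, ty, tz], [ax, ay, az]], ...]. A call has exactly 5 rows; each row shifts and turns the commanded pose from where the row before left it, along the tool's axes as they then stand; what a row does not reach is not made up. A row lasts 1/10 s, in which the tool goes at most 50 mm and 8.59 degrees, less where a joint would pass 70% of its speed; a pose out of reach is approached as far as the arm can. A call with a number of a shift or a turn outside -1 to 1 is refused whole. A call with a gripper value outside its range is refused whole. The fingers move at their own pace and stop on an object; FORCE is the grip in N (left out, the last holds). Time passes only in rows, so rows that do not move let the fingers close, or fill a call up. It gives the time, the measured TCP pose, the force and the opening at its end, in the units of the state.
- manip.get_obs(): the state, without advancing time (a new reading comes with each control period).
- manip.camera(name): name is "scene" or "top" or "wrist"; returns the picture (480x640x3 uint8, blue, green, red); there is no depth.
- manip.camera_info(name): a dict with "K" (3x3 intrinsics, pixels), "k1" (the pictures are not rectified: a ray, as slopes to the right and down, at radius r is drawn at 1 + k1 r^2 times it, then the intrinsics apply), "camera_from_world" (4x4, takes a point from world to camera coordinates); the wrist camera has in their place "mount" (4x4, takes a point from camera to tool coordinates, whose origin is the TCP and whose axes are the flange's). Camera axes: x right, y down, z forward; pixel columns grow to the right and rows downward; lengths in m; the calibration is good to about 2 mm. A picture is of the moment at which its call begins: read the wrist's pose just before it. camera_info takes no time and is no camera call.
- manip.hand_in(): hands the job in, once; it reports no verdict.
The state is a dict: "clock": time; "joint_pos": joint angles; "joint_velocities": joint speeds; "tau": joint torques, N m; "position": TCP position; "ee_rot": TCP orientation; "ft_force": force on the tool from outside, world axes, zero at the start; "torque": the same for the moment, N m; "grip_width": opening from 0.0 (shut) to 1.0 (fully open).
Only numpy, scipy, OpenCV 4.12 (cv2) and the standard library are available. Lean on these libraries where they do the work, as an engineer would, in place of code of your own. Each camera call takes 0.05 s, during which the arm holds its last target.

## Working session

There is one attempt and no reset: what is moved stays moved. The work goes in short steps, Python scripts to look and compute and a shell command to move; the robot and the scene stay as the last step left them, time stands still between calls to the robot, and variables do not carry over. Pictures are saved under pics/ and viewed, and the job is handed in when it is done.

```bash
mkdir -p pics; ls; python3 - <<'E'
from workcell import manip
import cv2,numpy as np
np.set_printoptions(precision=4,suppress=True)
o=manip.get_obs()
for k,v in o.items(): print(k,v)
for n in ["scene","top","wrist"]:
    print(n,manip.camera_info(n))
    cv2.imwrite(f"pics/{n}0.png",manip.camera(n))
E
```

```text
pics
clock 0.0
joint_pos [ 1.3064  0.3329 -0.0647  1.461   0.0216  1.3499 -0.0885]
joint_velocities [-0.0019  0.0008 -0.0003 -0.0016 -0.0007  0.0002 -0.0008]
tau [ -0.0001 -62.5443   0.0494 -39.1602   0.0163   0.0099   0.    ]
position [ 0.1496 -0.6065  0.2525]
ee_rot [ 0.9927  0.1206 -0.0001 -0.0007]
ft_force [ 0.4066 -0.2192 -0.0399]
torque [-0.038   0.0371 -0.019 ]
grip_width 1.0012610329389584
scene {'K': array([[539.185 ,   0.    , 318.1985],
       [  0.    , 539.185 , 233.018 ],
       [  0.    ,   0.    ,   1.    ]]), 'k1': -0.01635463143969027, 'camera_from_world': array([[ 0.6857,  0.7279,  0.0065, -0.3242],
       [ 0.4043, -0.3734, -0.8349, -0.1222],
       [-0.6053,  0.5752, -0.5503,  1.4146],
       [ 0.    ,  0.    ,  0.    ,  1.    ]])}
top {'K': array([[516.3295,   0.    , 314.807 ],
       [  0.    , 516.3295, 235.2461],
       [  0.    ,   0.    ,   1.    ]]), 'k1': -0.09600815407479932, 'camera_from_world': array([[-0.0285, -0.9996, -0.0076,  0.066 ],
       [-0.9945,  0.0291, -0.1005,  0.4395],
       [ 0.1007,  0.0047, -0.9949,  1.0692],
       [ 0.    ,  0.    ,  0.    ,  1.    ]])}
wrist {'K': array([[383.6989,   0.    , 319.0976],
       [  0.    , 383.6989, 240.4211],
       [  0.    ,   0.    ,   1.    ]]), 'k1': 0.0028838435160557074, 'mount': array([[-0.0002, -0.9619, -0.2734,  0.0695],
       [ 1.    , -0.0004,  0.0007, -0.0005],
       [-0.0008, -0.2734,  0.9619, -0.1201],
       [ 0.    ,  0.    ,  0.    ,  1.    ]])}
```

View pics/scene0.png

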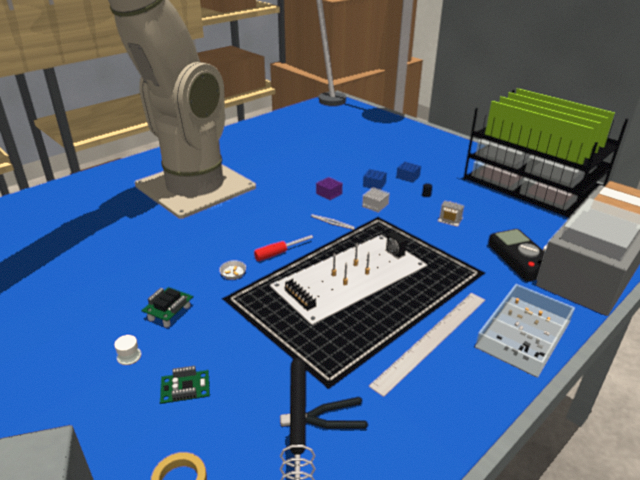

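View pics/top0.png

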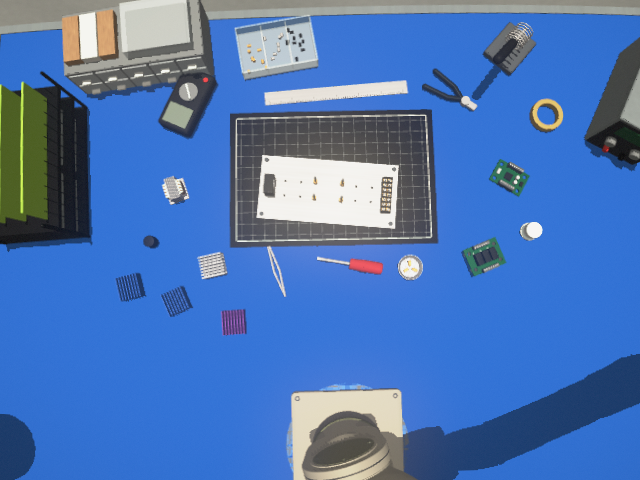

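View pics/wrist0.png

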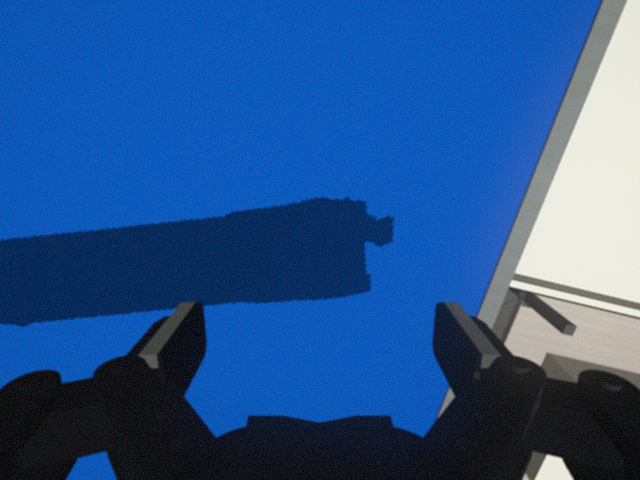

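The top view shows everything: plate centre about (328,192), fan at the left end (269,185) and terminal strip at the right end (387,195). The main board is at (510,177), the relay board at (484,257), the bare heat sink at (212,265) and the transformer at (175,190). The blue and purple sinks at (130,287), (176,301) and (234,322) are decoys.

```bash
cat > h.py <<'E'
from workcell import manip
import cv2,numpy as np
from scipy.spatial.transform import Rotation as R
np.set_printoptions(precision=4,suppress=True)
def cam_pose(n,o=None):
    i=manip.camera_info(n)
    if n=="wrist":
        o=o or manip.get_obs()
        T=np.eye(4);T[:3,:3]=R.from_quat(o["ee_rot"]).as_matrix();T[:3,3]=o["position"]
        return i, T@i["mount"]
    return i, np.linalg.inv(i["camera_from_world"])
def ray(n,px,P):
    i,T=P
    s=cv2.undistortPoints(np.array(px,float).reshape(-1,1,2),i["K"],np.array([i["k1"],0,0,0.]))[:,0]
    d=np.c_[s,np.ones(len(s))]@T[:3,:3].T
    return T[:3,3],d
def onz(n,px,z,P):
    c,d=ray(n,px,P); return c+d*((z-c[2])/d[:,2])[:,None]
def proj(n,X,P):
    i,T=P; M=np.linalg.inv(T)
    r=cv2.projectPoints(np.array(X,float).reshape(-1,1,3),cv2.Rodrigues(M[:3,:3])[0],M[:3,3],i["K"],np.array([i["k1"],0,0,0.]))
    return r[0][:,0]
def snap(n,name):
    o=manip.get_obs(); P=cam_pose(n,o); im=manip.camera(n); cv2.imwrite(f"pics/{name}.png",im); return im,P,o
def yaw(o):
    x=R.from_quat(o["ee_rot"]).as_matrix()[:,0]; return np.arctan2(x[1],x[0])
def plan(tx,ty,tz,tyaw=None):
    """normalised shift in present tool axes (and turn about tool z) to target"""
    o=manip.get_obs(); M=R.from_quat(o["ee_rot"]).as_matrix()
    d=M.T@(np.array([tx,ty,tz])-o["position"])
    y=yaw(o); dy=0
    if tyaw is not None: dy=(tyaw-y+np.pi)%(2*np.pi)-np.pi
    print("tool shift norm",d/0.08,"len mm",np.linalg.norm(d)*1e3,"turn norm az",-dy/(np.pi/4),"tilt",M[:,2], "yaw",y,"joint7",o["joint_pos"][6])
    # world-frame: if turned first
    c=R.from_rotvec([0,0,dy]).as_matrix()@M
    print("shift in turned axes",c.T@(np.array([tx,ty,tz])-o["position"])/0.08)
E
python3 - <<'E'
from h import *
P=cam_pose("top"); im=cv2.imread("pics/top0.png"); hsv=cv2.cvtColor(im,cv2.COLOR_BGR2HSV)
def rects(m,z,amin,lab,roi):
    mm=np.zeros_like(m);x0,y0,x1,y1=roi;mm[y0:y1,x0:x1]=m[y0:y1,x0:x1]
    for c in cv2.findContours(mm,cv2.RETR_EXTERNAL,cv2.CHAIN_APPROX_NONE)[0]:
        if cv2.contourArea(c)<amin: continue
        W=onz("top",c[:,0].astype(float),z,P)[:,:2]
        r=cv2.minAreaRect((W*1000).astype(np.float32))
        b=cv2.boxPoints(r)
        e=[b[1]-b[0],b[2]-b[1]]; e=max(e,key=np.linalg.norm)
        print(lab,"centre mm",np.array(r[0]),"size",np.array(r[1]),"long axis ang",np.degrees(np.arctan2(e[1],e[0])),"px",c[:,0].mean(0))
white=((hsv[...,1]<60)&(hsv[...,2]>110)).astype(np.uint8)*255
green=((abs(hsv[...,0].astype(int)-70)<20)&(hsv[...,1]>100)&(hsv[...,2]>30)).astype(np.uint8)*255
notblue=(~((hsv[...,0]>100)&(hsv[...,0]<125)&(hsv[...,1]>150))).astype(np.uint8)*255
rects(white,0.004,2000,"plate",(240,140,410,240))
rects(notblue,0.003,200,"main",(485,150,535,200))
rects(notblue,0.023,200,"relay",(455,232,512,285))
rects(notblue,0.02,200,"sink",(190,245,232,285))
rects(notblue,0.02,200,"trafo",(155,170,195,210))
rects(green,0.003,50,"maing",(485,150,535,200))
rects(green,0.023,50,"relayg",(455,232,512,285))
def crop(n,x,y,w,s): cv2.imwrite(f"pics/{n}.png",cv2.resize(im[y-w:y+w,x-w:x+w],None,fx=s,fy=s,interpolation=cv2.INTER_NEAREST))
a=[cv2.resize(im[y-30:y+30,x-30:x+30],(380,380),interpolation=cv2.INTER_CUBIC) for x,y in [(510,177),(484,257)]]
b=[cv2.resize(im[y-30:y+30,x-30:x+30],(190,190),interpolation=cv2.INTER_CUBIC) for x,y in [(212,265),(175,190),(269,185),(387,195)]]
cv2.imwrite("pics/crops.png",np.vstack([np.hstack(a),np.hstack(b)]))
E
```

```text
plate centre mm [533.2609  20.797 ] size [345.7273 198.3404] long axis ang 88.32485 px [323.6253 207.6456]
main centre mm [ 562.1516 -379.7922] size [76.0632 60.7259] long axis ang 58.232918 px [509.2  176.67]
relay centre mm [ 385.0828 -303.5096] size [61.8029 79.9506] long axis ang -69.922966 px [483.8707 256.2672]
sink centre mm [384.6037 272.8105] size [51.0257 57.3165] long axis ang -78.634094 px [211.7474 265.3789]
trafo centre mm [551.2049 353.6342] size [60.4796 51.0497] long axis ang 16.954872 px [174.6588 189.4118]
maing centre mm [ 559.6589 -378.2178] size [74.8207 53.1805] long axis ang 58.197083 px [509.045  177.2342]
relayg centre mm [ 386.219  -304.7874] size [57.7713 74.8837] long axis ang -69.443085 px [483.9573 256.1624]
```

View pics/crops.png

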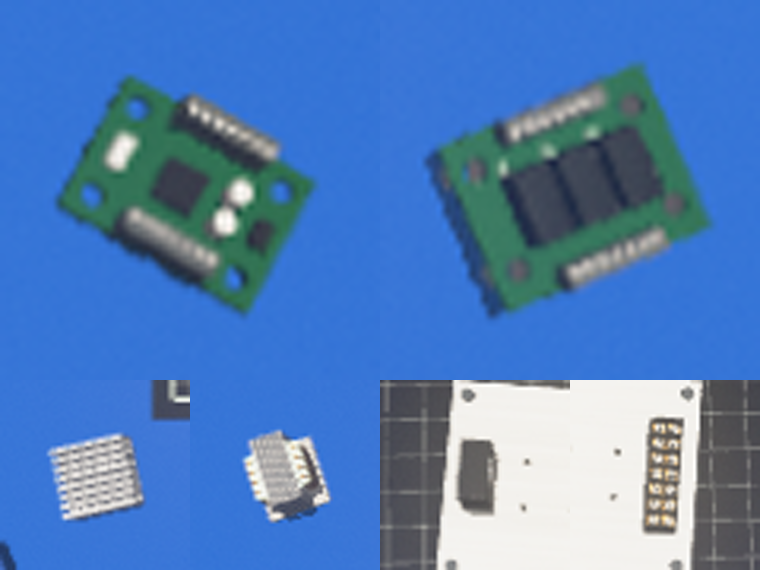

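```bash
python3 - <<'E'
from h import *
plan(0.560,-0.379,0.13,np.radians(58.2))
P=cam_pose("top"); im=cv2.imread("pics/top0.png"); g=cv2.cvtColor(im,cv2.COLOR_BGR2GRAY)
m=((g>170)).astype(np.uint8)*255; m=cv2.morphologyEx(m,cv2.MORPH_OPEN,np.ones((5,5),np.uint8)); m[:140]=0;m[245:]=0
for c in cv2.findContours(m,cv2.RETR_EXTERNAL,cv2.CHAIN_APPROX_NONE)[0]:
    if cv2.contourArea(c)<2000: continue
    r=cv2.minAreaRect((onz("top",c[:,0].astype(float),.004,P)[:,:2]*1000).astype(np.float32)); print(r)
# stud tips z~.059, approx px
print(onz("top",[[316,181],[342,183],[314,197],[340,199]],0.05,P))
E
```

```text
tool shift norm [ 5.6623 -1.5324  1.5352] len mm 485.08342753917486 turn norm az -0.9855458526909304 tilt [-0.0003  0.001  -1.    ] yaw 0.241735722013271 joint7 -0.08851929169405134
shift in turned axes [5.1214 2.8627 1.5306]
((538.7236938476562, 23.175613403320312), (299.52911376953125, 139.6058807373047), 83.89051818847656)
[[ 0.552   0.0475  0.05  ]
 [ 0.5462 -0.0066  0.05  ]
 [ 0.5183  0.0526  0.05  ]
 [ 0.5125 -0.0013  0.05  ]]
```

```bash
python3 -m crank '[[1,[0.54,-0.14,0.1],[0,0,-0.19]],[1,[0.55,-0.06,0.1],[0,0,-0.19]],[1,[0.55,0.03,0.1],[0,0,-0.19]],[1,[0.54,0.12,0.1],[0,0,-0.19]],[1,[0.52,0.2,0.1],[0,0,-0.19]]]'; python3 -c "
from h import *
plan(0.560,-0.379,0.13,np.radians(58.2))"
```

```text
clock: 0.65
position: [0.3472, -0.5025, 0.2129]
ee_rot: [0.879, 0.477, -0.0, -0.0]
ft_force: [0.3, -1.4, 0.8]
grip_width: 0.997
tool shift norm [2.7447 1.3879 1.0363] len mm 259.64586997531484 turn norm az -0.02798708464345263 tilt [-0.0001 -0.     -1.    ] yaw 0.9938006197828833 joint7 0.2453108290025247
shift in turned axes [2.7135 1.4479 1.0363]
```

```bash
python3 -m crank '[[1,[0.53,0.27,0.2],[0,0,-0.03]],[1,[0.53,0.28,0.2],[0,0,0]],[1,[0.53,0.28,0.2],[0,0,0]],[1,[0.53,0.28,0.2],[0,0,0]],[1,[0.53,0.28,0.2],[0,0,0]]]'; python3 -c "
from h import *
plan(0.560,-0.379,0.13,np.radians(58.2))"
```

```text
clock: 1.15
position: [0.5525, -0.3839, 0.1332]
ee_rot: [0.875, 0.484, -0.0, -0.0]
ft_force: [-0.5, -0.3, -0.6]
grip_width: 0.999
tool shift norm [0.1013 0.047  0.0405] len mm 9.498693453027421 turn norm az -0.00598278131781255 tilt [-0.0002 -0.     -1.    ] yaw 1.0110827592016816 joint7 -0.14362900145813332
shift in turned axes [0.101  0.0474 0.0405]
```

```bash
python3 -m crank '[[0.8,[0.05,0.04,0.02],[0,0,0]],[0.8,[0,0,0],[0,0,0]],[0.8,[0,0,0],[0,0,0]],[0.8,[0,0,0],[0,0,0]],[0.8,[0,0,0],[0,0,0]]]'; python3 -c "
from h import *
plan(0.560,-0.379,0.13,np.radians(58.2))
snap('wrist','w1');print(manip.get_obs()['ft_force'])"
```

```text
clock: 1.65
position: [0.5551, -0.3847, 0.1331]
ee_rot: [0.875, 0.484, -0.0, 0.001]
ft_force: [-0.5, 0.7, 0.8]
grip_width: 0.9
tool shift norm [0.0924 0.0139 0.0389] len mm 8.095853310328813 turn norm az -0.008183035487229024 tilt [ 0.0003 -0.0011 -1.    ] yaw 1.0093546836180143 joint7 -0.14686227167347973
shift in turned axes [0.0923 0.0145 0.0389]
[-0.6139  0.1367 -1.0606]
```

View pics/w1.png

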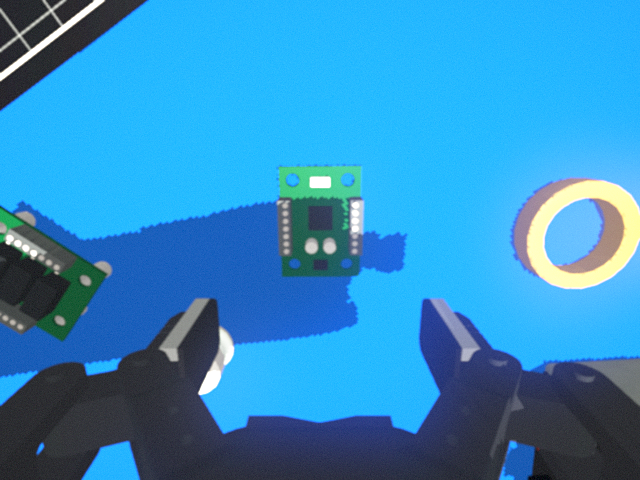

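```bash
cat >> h.py <<'E'
def green(im):
    h=cv2.cvtColor(im,cv2.COLOR_BGR2HSV)
    m=((h[...,0]>55)&(h[...,0]<90)&(h[...,1]>90)&(h[...,2]>25)).astype(np.uint8)*255
    return m
def wrect(c,z,P,n="wrist"):
    r=cv2.minAreaRect((onz(n,c[:,0].astype(float),z,P)[:,:2]*1000).astype(np.float32))
    b=cv2.boxPoints(r); e=max([b[1]-b[0],b[2]-b[1]],key=np.linalg.norm)
    return np.array(r[0]),np.sort(r[1]),np.degrees(np.arctan2(e[1],e[0]))%180
E
python3 - <<'E'
from h import *
P=cam_pose("wrist"); im=cv2.imread("pics/w1.png")
m=green(im);m[:, :200]=0;m[:,430:]=0;m[:140]=0;m[295:]=0
m2=cv2.morphologyEx(m,cv2.MORPH_CLOSE,np.ones((3,3),np.uint8))
cs,hi=cv2.findContours(m,cv2.RETR_CCOMP,cv2.CHAIN_APPROX_NONE)
pts=np.vstack([c for c in cs if cv2.contourArea(c)>40])
print(wrect(pts,.003,P))
for c,h in zip(cs,hi[0]):
    if h[3]>=0 and 20<cv2.contourArea(c)<400:
        M=cv2.moments(c); p=[M['m10']/M['m00'],M['m01']/M['m00']]; print(p,cv2.contourArea(c),onz("wrist",[p],.003,P)[0]*1e3)
cv2.imwrite("pics/w1c.png",cv2.resize(im[150:290,250:390],None,fx=4,fy=4))
E
```

```text
(array([ 561.1639, -375.3543]), array([52.6672, 74.7183]), np.float32(57.834248))
[294.2450638792102, 263.3670150987224] 143.5 [ 531.1496 -390.491     3.    ]
[329.29124236252545, 245.6958587915818] 245.5 [ 558.2944 -392.5451    3.    ]
[311.1319298245614, 245.6077192982456] 237.5 [ 547.8697 -385.9095    3.    ]
[319.62724637681157, 181.52985507246376] 287.5 [ 575.8692 -352.2057    3.    ]
[347.39884393063585, 179.1290944123314] 173.0 [ 591.9333 -360.4796    3.    ]
[292.12551440329213, 179.62037037037038] 162.0 [ 561.4317 -341.6677    3.    ]
```

View pics/w1c.png

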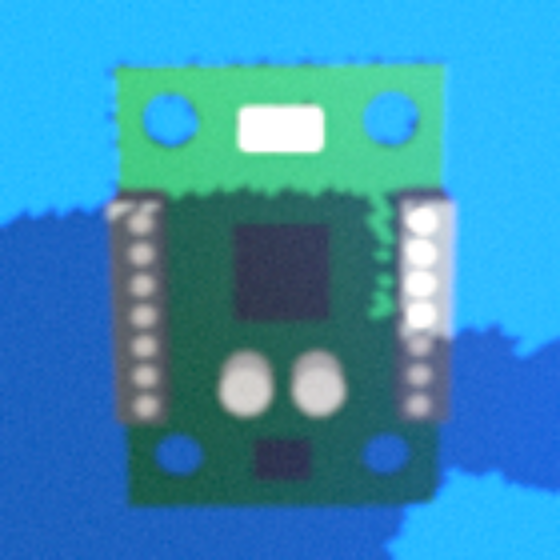

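```bash
python3 -c "
from h import *
plan(0.5613,-0.3755,0.06,np.radians(58.1))"
```

```text
tool shift norm [0.1347 0.004  0.9129] len mm 73.82067284722295 turn norm az -0.005548432314585601 tilt [ 0.0003 -0.0009 -1.    ] yaw 1.0096785668590949 joint7 -0.14693369054117084
shift in turned axes [0.1347 0.0046 0.9129]
```

```bash
python3 -m crank '[[0.9,[0.13,0.004,0.3],[0,0,-0.005]],[0.9,[0,0,0.31],[0,0,0]],[0.9,[0,0,0.3],[0,0,0]],[0.9,[0,0,0],[0,0,0]],[0.9,[0,0,0],[0,0,0]]]'; python3 -c "
from h import *
plan(0.5613,-0.3755,0.024,np.radians(58.1))"
```

```text
clock: 2.2
position: [0.5617, -0.375, 0.0603]
ee_rot: [0.874, 0.486, -0.0, 0.0]
ft_force: [-0.3, 0.6, 0.8]
grip_width: 0.955
tool shift norm [-0.0076 -0.0008  0.454 ] len mm 36.32226787874132 turn norm az 0.0009476497285206098 tilt [ 0.     -0.0001 -1.    ] yaw 1.0147805777650294 joint7 -0.1782216199544077
shift in turned axes [-0.0076 -0.0008  0.454 ]
```

```bash
python3 -m crank '[[0.9,[-0.005,0,0.2],[0,0,0]],[0.9,[0,0,0.2],[0,0,0]],[0.9,[0,0,0.054],[0,0,0]],[0.9,[0,0,0],[0,0,0]],[0.9,[0,0,0],[0,0,0]]]' 30; python3 -c "
from h import *
plan(0.5613,-0.3755,0.024,np.radians(58.1))
snap('wrist','w2');print(manip.get_obs()['ft_force'])"
```

```text
clock: 2.7
position: [0.5618, -0.375, 0.0236]
ee_rot: [0.874, 0.486, 0.0, 0.0]
ft_force: [0.7, 0.1, 0.8]
grip_width: 0.95
tool shift norm [-0.0094 -0.0022 -0.0049] len mm 0.8675571949879479 turn norm az 0.0018609739298017128 tilt [ 0.0002 -0.0001 -1.    ] yaw 1.0154979009153022 joint7 -0.18788583424995553
shift in turned axes [-0.0094 -0.0022 -0.0049]
[ 0.8766 -0.0745 -0.6148]
```

View pics/w2.png

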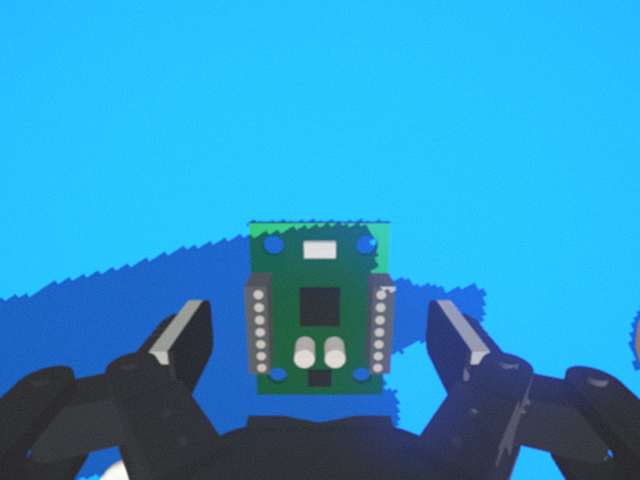

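```bash
python3 - <<'E'
from h import *
P=cam_pose("wrist");w=onz("wrist",[[273,244],[366,244],[278,374],[362,374]],.003,P);print(w*1e3,w.mean(0)*1e3)
E
python3 -m crank '[[0.2,[0,0,0],[0,0,0]],[0,[0,0,0],[0,0,0]],[-0.5,[0,0,0],[0,0,0]],[-0.5,[0,0,0],[0,0,0]],[-0.5,[0,0,0],[0,0,0]]]' 30
```

```text
[[ 561.6834 -341.7264    3.    ]
 [ 591.9483 -360.534     3.    ]
 [ 531.5783 -390.672     3.    ]
 [ 561.8198 -409.4953    3.    ]] [ 561.7574 -375.6069    3.    ]
clock: 3.25
position: [0.562, -0.3752, 0.024]
ee_rot: [0.874, 0.486, 0.0, 0.0]
ft_force: [-1.2, 0.5, 5.5]
grip_width: 0.626
```

```bash
python3 -m crank '[[-0.5,[0,0,-0.15],[0,0,0]],[-0.5,[0,0,-0.35],[0,0,0]],[-0.5,[0,0,-0.5],[0,0,0]],[-0.5,[0,0,-0.5],[0,0,0]],[-0.5,[0,0,-0.3],[0,0,0]]]'; python3 -c "
from h import *
plan(0.526,-0.086,0.2,np.radians(83.9))
snap('wrist','w3')"
```

```text
clock: 3.75
position: [0.5624, -0.3752, 0.1716]
ee_rot: [0.874, 0.486, 0.001, 0.002]
ft_force: [0.7, -0.4, -0.4]
grip_width: 0.625
tool shift norm [ 2.8324 -2.2914 -0.3639] len mm 292.9053687012996 turn norm az -0.5715117667121666 tilt [ 0.0031 -0.002  -1.    ] yaw 1.015466950487476 joint7 -0.15097476127075138
shift in turned axes [ 3.5467 -0.8352 -0.3586]
```

View pics/w3.png

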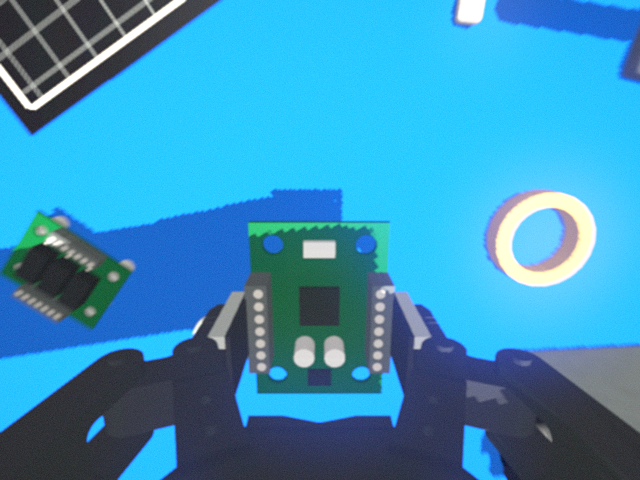

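```bash
python3 -m crank '[[-0.5,[0.4,-0.33,-0.05],[0,0,-0.14]],[-0.5,[0.44,-0.28,-0.05],[0,0,-0.14]],[-0.5,[0.47,-0.23,-0.05],[0,0,-0.14]],[-0.5,[0.49,-0.17,-0.05],[0,0,-0.15]],[-0.5,[0.51,-0.12,-0.05],[0,0,0]]]'; python3 -c "
from h import *
plan(0.526,-0.086,0.2,np.radians(83.9))"
```

```text
clock: 4.3
position: [0.5357, -0.1664, 0.1877]
ee_rot: [0.743, 0.67, -0.0, 0.0]
ft_force: [0.3, 0.6, -0.4]
grip_width: 0.625
tool shift norm [ 0.9867 -0.2249 -0.1541] len mm 81.8938468737831 turn norm az 0.003846491138867028 tilt [-0.0001 -0.0003 -1.    ] yaw 1.4673522694992334 joint7 -0.001558971456777719
shift in turned axes [ 0.986  -0.2279 -0.1541]
```

```bash
python3 -m crank '[[-0.5,[0.45,-0.1,-0.07],[0,0,0]],[-0.5,[0.4,-0.08,-0.07],[0,0,0]],[-0.5,[0.1,-0.04,0],[0,0,0]],[-0.5,[0,0,0],[0,0,0]],[-0.5,[0,0,0],[0,0,0]]]'; python3 -c "
from h import *
im,P,o=snap('wrist','w4');np.save('P4.npy',P[1])
print(o['position'],yaw(o))"
```

```text
clock: 4.8
position: [0.5269, -0.092, 0.1984]
ee_rot: [0.745, 0.668, -0.0, 0.0]
ft_force: [-0.3, 0.1, -1.2]
grip_width: 0.621
[ 0.5269 -0.092   0.1984] 1.4617752072720709
```

View pics/w4.png

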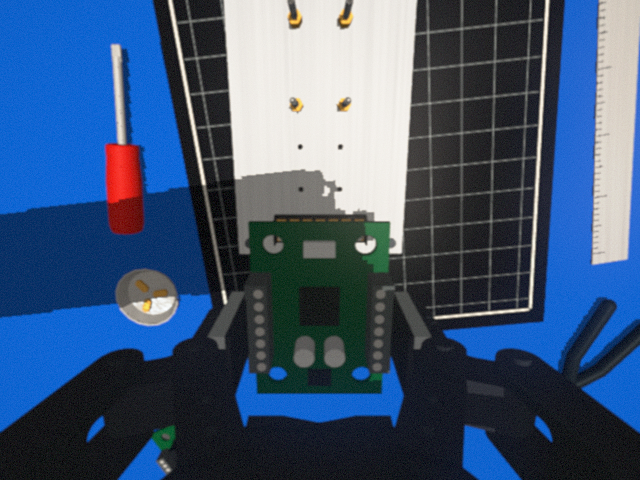

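```bash
python3 -c "
import cv2
im=cv2.imread('pics/w4.png'); cv2.imwrite('pics/w4c.png',cv2.resize(im[0:200,240:400],None,fx=5,fy=3.0*5/5*1,interpolation=cv2.INTER_CUBIC) if 0 else cv2.resize(im[0:120,260:380],None,fx=5,fy=5,interpolation=cv2.INTER_CUBIC))"
```

```text
(no output)
```

View pics/w4c.png

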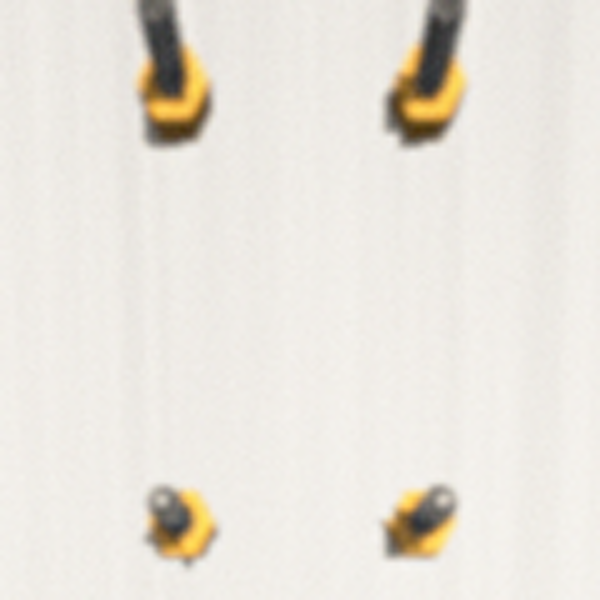

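```bash
python3 - <<'E'
from h import *
P=(manip.camera_info("wrist"),np.load("P4.npy"))
def sh(l,px,z):
    w=onz("wrist",px,z,P)*1e3; print(l,w[:,:2].tolist(),w.mean(0),[np.degrees(np.arctan2(*(w[i+1]-w[i])[[1,0]])) for i in range(0,len(w)-1)],np.linalg.norm(w[0]-w[1]))
sh("tips",[[292.2,99.4],[348.4,99.4]],.058)
sh("standoffs near",[[296.5,104.0],[345.0,104.0]],.018)
sh("standoffs far",[[295.0,17.6],[346,17.8]],.018)
im=cv2.imread("pics/w4.png");g=cv2.cvtColor(im,cv2.COLOR_BGR2GRAY)
m=(g[135:200,290:350]<60).astype(np.uint8)*255
# screw holes
m=cv2.inRange(g,0,75); m[:130]=0;m[205:]=0;m[:,:280]=0;m[:,360:]=0
n,l,s,c=cv2.connectedComponentsWithStats(m)
print([(c[i],s[i][4]) for i in range(1,n)])
# plate edges per row
L=[];Rr=[]
for r in range(20,165,8):
    row=g[r].astype(int); L.append([np.argmax(np.diff(row[190:260]))+190.5,r]); Rr.append([np.argmin(np.diff(row[370:440]))+370.5,r])
for e in (L,Rr):
    w=onz("wrist",e,.004,P)[:,:2]; v=cv2.fitLine(w.astype(np.float32),cv2.DIST_HUBER,0,.01,.01).ravel(); print("edge",v,np.degrees(np.arctan2(v[1],v[0])), "x at y=.023",v[2]+(0.023-v[3])*v[0]/v[1])
E
```

```text
tips [[519.5121016223277, -1.5179533095657332], [555.1869161754499, -5.427629708899047]] [537.3495  -3.4728  58.    ] [np.float64(-6.254203633615155)] 35.888409869304134
standoffs near [[519.9784670737889, -1.8303294377930017], [555.6054310046313, -5.7350326441589425]] [537.7919  -3.7827  18.    ] [np.float64(-6.254634056920096)] 35.84030225959807
standoffs far [[526.0597182655641, 54.70640066876853], [561.4240326255546, 50.70883999042554]] [543.7419  52.7076  18.    ] [np.float64(-6.449303667659161)] 35.5895380909792
[(array([299.6, 146.2]), np.int32(5)), (array([339.8333, 146.1667]), np.int32(6)), (array([300.5333, 188.8667]), np.int32(15)), (array([339. , 188.5]), np.int32(6))]
edge [0.4396 0.8982 0.4598 0.0164] 63.923565 x at y=.023 0.4630427
edge [ 0.109   0.994   0.6067 -0.0103] 83.74478 x at y=.023 0.61038345
```

```bash
python3 -c "
from h import *
plan(0.5407,0.0251,0.11,np.radians(83.75))"
```

```text
tool shift norm [1.4781 0.0112 1.1026] len mm 147.5230112191133 turn norm az -0.0008782060770160873 tilt [-0.0005 -0.0005 -1.    ] yaw 1.4610235071052782 joint7 -0.12405122037819873
shift in turned axes [1.4781 0.0122 1.1026]
```

```bash
python3 -m crank '[[-0.5,[0.45,0.004,0],[0,0,0]],[-0.5,[0.5,0.004,0.1],[0,0,0]],[-0.5,[0.4,0.004,0.3],[0,0,0]],[-0.5,[0.128,0,0.4],[0,0,0]],[-0.5,[0,0,0.3],[0,0,0]]]';python3 -m crank '[[-0.5,[0,0,0],[0,0,0]],[-0.5,[0,0,0],[0,0,0]],[-0.5,[0,0,0],[0,0,0]],[-0.5,[0,0,0],[0,0,0]],[-0.5,[0,0,0],[0,0,0]]]'; python3 -c "
from h import *
plan(0.5407,0.0251,0.11,np.radians(83.75))
im,P,o=snap('wrist','w5');np.save('P5.npy',P[1])
cv2.imwrite('pics/w5c.png',cv2.resize(im[200:400,220:420],None,fx=3,fy=3,interpolation=cv2.INTER_CUBIC))
print(o['position'],yaw(o))"
```

```text
clock: 5.35
position: [0.5405, 0.0278, 0.1087]
ee_rot: [0.744, 0.668, -0.0, -0.001]
ft_force: [0.4, -0.7, -1.5]
grip_width: 0.622
clock: 5.85
position: [0.5413, 0.0265, 0.1115]
ee_rot: [0.744, 0.668, 0.0, 0.001]
ft_force: [-0.2, 0.2, -1.1]
grip_width: 0.624
tool shift norm [-0.0187 -0.0055  0.0191] len mm 2.1855372012389567 turn norm az 0.0009169011092832046 tilt [ 0.0016 -0.0003 -1.    ] yaw 1.462433380992499 joint7 -0.42164929271644513
shift in turned axes [-0.0187 -0.0055  0.0191]
[0.5413 0.0265 0.1115] 1.462433380992499
```

View pics/w5c.png

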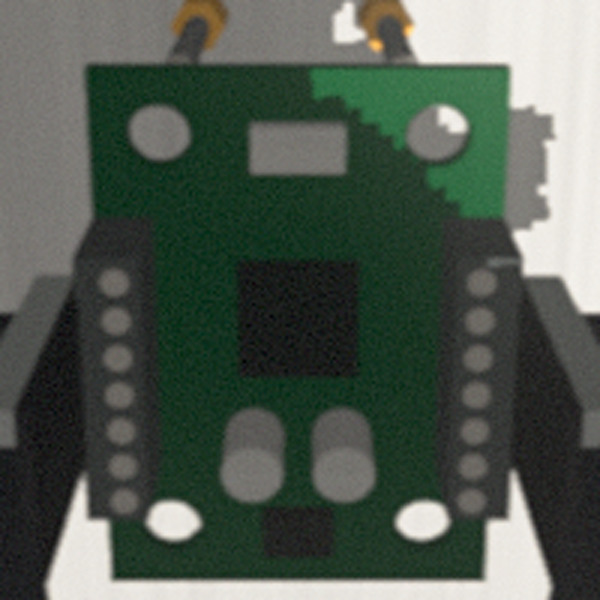

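```bash
python3 - <<'E'
from h import *
T=np.load("P5.npy");P=(manip.camera_info("wrist"),T)
px=np.array([[160,132],[440,132],[175,521],[422,521]])/3+[220,200]
tcp=np.array([0.5413,0.0265,0.1115])
w=onz("wrist",px,tcp[2]-.021,P)*1e3; print(w, w.mean(0)[:2]-tcp[:2]*1e3)
u=np.array([np.cos(np.radians(83.75)),np.sin(np.radians(83.75))]);v=np.array([u[1],-u[0]])
c=np.array([.5406,.0246])
for sx in(-18,18): 
  X=np.r_[c+u*.029+v*sx*1e-3,.018]; print("far standoff top px crop",(proj("wrist",[X],P)[0]-[220,200])*3)
im=cv2.imread("pics/w5.png")
cv2.imwrite('pics/w5d.png',cv2.resize(im[170:250,260:380],None,fx=6,fy=6,interpolation=cv2.INTER_CUBIC))
t,_,_=snap("top","t5"); s,_,_=snap("scene","s5")
cv2.imwrite('pics/s5c.png',cv2.resize(s[220:330,260:440],None,fx=4,fy=4,interpolation=cv2.INTER_CUBIC))
E
```

```text
[[526.8739  56.5034  90.5   ]
 [562.4513  52.6012  90.5   ]
 [520.9082  -0.5502  90.5   ]
 [555.6376  -4.3941  90.5   ]] [ 0.1678 -0.4599]
far standoff top px crop [198.6725  29.2126]
far standoff top px crop [389.481   29.2253]
```

View pics/w5d.png

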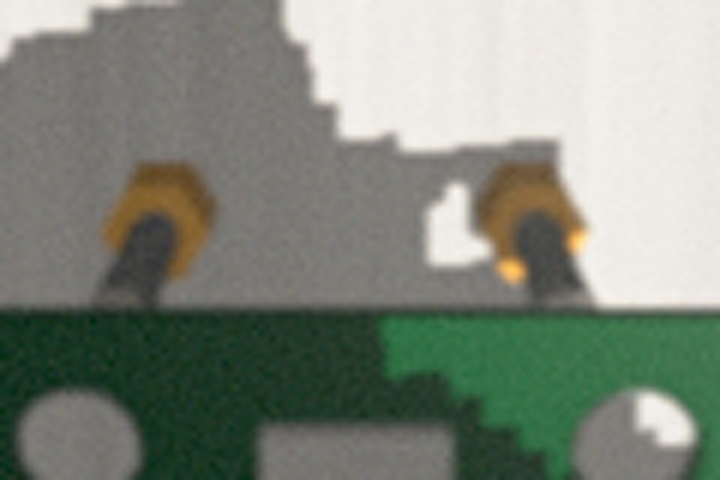

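View pics/s5c.png

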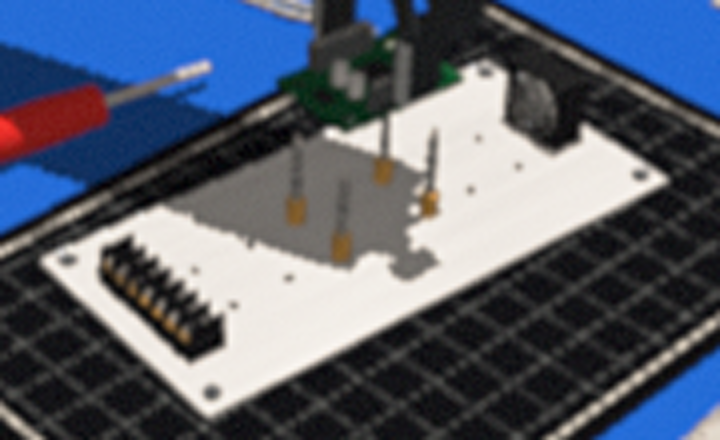

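```bash
python3 -m crank '[[-0.5,[-0.015,-0.01,0.05],[0,0,0]],[-0.5,[0,0,0.1],[0,0,0]],[-0.5,[0,0,0.1],[0,0,0]],[-0.5,[0,0,0],[0,0,0]],[-0.5,[0,0,0],[0,0,0]]]'; python3 -c "
from h import *
plan(0.5402,0.0251,0.09,np.radians(83.75))"
```

```text
clock: 6.5
position: [0.5396, 0.0259, 0.0901]
ee_rot: [0.744, 0.668, -0.0, -0.0]
ft_force: [-0.4, -0.0, -1.1]
grip_width: 0.622
tool shift norm [-0.0087  0.0089  0.0013] len mm 1.0044173271483723 turn norm az 0.0019941069111378217 tilt [-0.0009  0.0001 -1.    ] yaw 1.4632794164508767 joint7 -0.43432564133381846
shift in turned axes [-0.0087  0.0089  0.0013]
```

```bash
python3 -m crank '[[-0.5,[-0.008,0.006,0],[0,0,0]],[-0.5,[0,0,0.06],[0,0,0]],[-0.5,[0,0,0.06],[0,0,0]],[-0.5,[0,0,0.06],[0,0,0]],[-0.5,[0,0,0],[0,0,0]]]'; python3 -c "
from h import *
plan(0.5402,0.0251,0.042,np.radians(83.75))
im,P,o=snap('wrist','w6');np.save('P6.npy',P[1])
cv2.imwrite('pics/w6c.png',cv2.resize(im[200:400,220:420],None,fx=3,fy=3,interpolation=cv2.INTER_CUBIC))"
```

```text
clock: 7.0
position: [0.5397, 0.0251, 0.0752]
ee_rot: [0.744, 0.668, -0.0, -0.0]
ft_force: [-0.4, -0.5, -0.8]
grip_width: 0.619
tool shift norm [0.0008 0.007  0.4155] len mm 33.246843946840045 turn norm az 0.0018100807391349491 tilt [-0.0013  0.0001 -1.    ] yaw 1.463134882633369 joint7 -0.44465658287103055
shift in turned axes [0.0008 0.007  0.4155]
```

View pics/w6c.png

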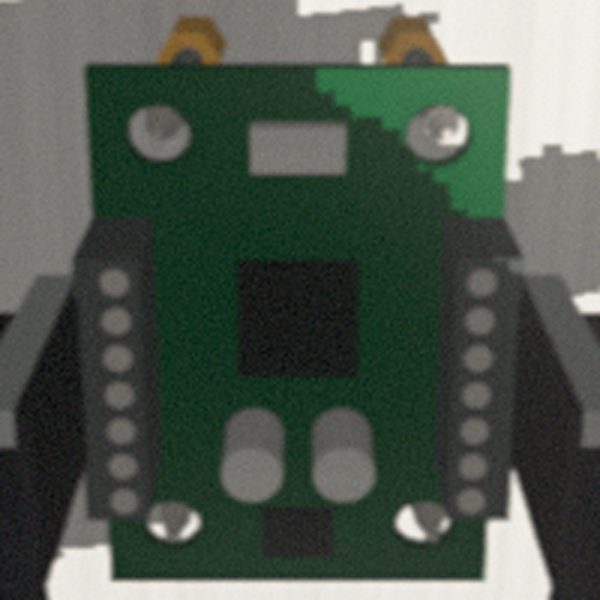

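The stud tips show inside all four holes, so the board is lined up and can go down.

```bash
python3 -m crank '[[-0.5,[0,0.004,0.1],[0,0,0]],[-0.5,[0,0,0.1],[0,0,0]],[-0.5,[0,0,0.1],[0,0,0]],[-0.5,[0,0,0.08],[0,0,0]],[-0.5,[0,0,0],[0,0,0]]]'; python3 -c "
from h import *
plan(0.5402,0.0251,0.042,np.radians(83.75))"
```

```text
clock: 7.55
position: [0.5398, 0.0251, 0.0445]
ee_rot: [0.744, 0.668, -0.001, -0.001]
ft_force: [-0.4, -0.2, -0.1]
grip_width: 0.622
tool shift norm [0.0009 0.0046 0.0317] len mm 2.567486611196432 turn norm az 0.0018824627955052171 tilt [-0.0018  0.0001 -1.    ] yaw 1.4631917313675051 joint7 -0.46968422814102107
shift in turned axes [0.0009 0.0046 0.0317]
```

```bash
python3 -m crank '[[-0.5,[0,0.0,0.015],[0,0,0]],[-0.5,[0,0,0.01],[0,0,0]],[-0.5,[0,0,0.01],[0,0,0]],[-0.5,[0,0,0],[0,0,0]],[-0.5,[0,0,0],[0,0,0]]]'; python3 -c "
from h import *
o=manip.get_obs();print(o['position'],o['ft_force'])"
```

```text
clock: 8.05
position: [0.5406, 0.025, 0.0431]
ee_rot: [0.744, 0.668, 0.0, 0.0]
ft_force: [0.8, -0.8, -1.0]
grip_width: 0.624
[0.5406 0.025  0.0431] [ 0.7789 -0.7922 -0.9874]
```

```bash
python3 -m crank '[[-0.5,[0,0.0,0.01],[0,0,0]],[-0.5,[0,0,0.01],[0,0,0]],[-0.5,[0,0,0.0],[0,0,0]],[-0.5,[0,0,0],[0,0,0]],[-0.5,[0,0,0],[0,0,0]]]'; python3 -c "
from h import *
im,P,o=snap('wrist','w7');o=manip.get_obs();print(o['position'],o['ft_force'])
cv2.imwrite('pics/w7c.png',cv2.resize(im[200:400,220:420],None,fx=3,fy=3,interpolation=cv2.INTER_CUBIC))"
```

```text
clock: 8.55
position: [0.5407, 0.0251, 0.0419]
ee_rot: [0.744, 0.668, -0.0, 0.0]
ft_force: [-2.9, -0.1, 7.1]
grip_width: 0.622
[0.5407 0.0251 0.0419] [-2.7826 -0.2958  6.368 ]
```

View pics/w7c.png

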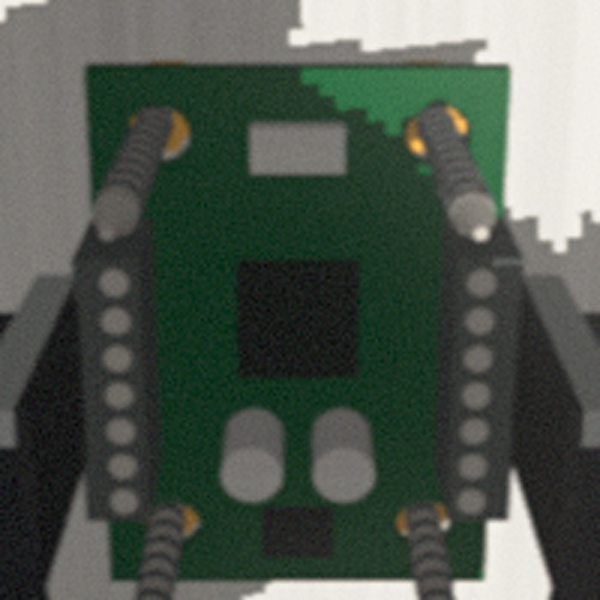

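```bash
python3 -m crank '[[0.3,[0,0,0],[0,0,0]],[0.6,[0,0,0],[0,0,0]],[0.6,[0,0,0],[0,0,0]],[0.6,[0,0,0],[0,0,0]],[0.6,[0,0,-0.1],[0,0,0]]]'; python3 -m crank '[[0.6,[0,0,-0.3],[0,0,0]],[0.6,[0,0,-0.5],[0,0,0]],[0.6,[0,0,-0.5],[0,0,0]],[0.6,[-0.2,0,-0.2],[0,0,0]],[0.6,[0,0,0],[0,0,0]]]'; python3 -c "
from h import *
im,P,o=snap('wrist','w8');np.save('P8.npy',P[1]);print(o['position'],o['ft_force'])
plan(0.38,-0.2,0.2,np.radians(110))"
```

```text
clock: 9.1
position: [0.5398, 0.025, 0.0487]
ee_rot: [0.744, 0.668, -0.001, -0.001]
ft_force: [-0.2, 0.9, 0.6]
grip_width: 0.801
clock: 9.6
position: [0.5403, 0.0074, 0.1726]
ee_rot: [0.745, 0.667, 0.001, 0.002]
ft_force: [0.3, -1.1, -1.4]
grip_width: 0.802
[0.5403 0.0074 0.1726] [ 0.3172 -1.0534 -1.4499]
tool shift norm [-2.806  -1.6948 -0.3694] len mm 263.90610301045183 turn norm az -0.5838607980963797 tilt [ 0.0024 -0.0009 -1.    ] yaw 1.4612989786890975 joint7 -0.34676066755536883
shift in turned axes [-1.7655 -2.7616 -0.3727]
```

View pics/w8.png

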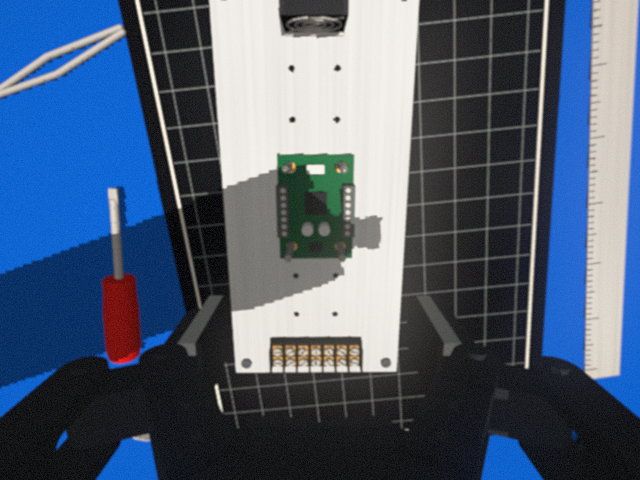

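```bash
python3 - <<'E'
from h import *
P=(manip.camera_info("wrist"),np.load("P8.npy"))
im=cv2.imread("pics/w8.png");g=cv2.cvtColor(im,cv2.COLOR_BGR2GRAY)
def near(p):
    x,y=p; w=g[y-5:y+6,x-5:x+6]; t=w.astype(float); k=np.clip(np.median(t)-30-t,0,None); yy,xx=np.mgrid[-5:6,-5:6]; return [x+(k*xx).sum()/k.sum(),y+(k*yy).sum()/k.sum()]
for l,ps in (("fan bay",[(292,68),(337,68),(292,119),(337,119)]),("strip bay",[(296,275),(335,314),(296,314)])):
    q=[near(p) for p in ps]; w=onz("wrist",q,.004,P)*1e3; print(l,w[:,:2].tolist(), w.mean(0) if len(w)==4 else w[:2].mean(0))
plan(0.386,-0.305,0.19,np.radians(110.6))
E
```

```text
fan bay [[534.2163453889503, 120.40359369067325], [565.8493365878455, 117.0511926637548], [530.3671002516189, 86.721292657656], [562.1025197965857, 83.31835552704406]] [548.1338 101.8736   4.    ]
strip bay [[517.6458895993003, -32.14197671239764], [545.5641062739583, -69.29357280791118], [513.9188129995447, -65.791457973544]] [531.605  -50.7178   4.    ]
tool shift norm [-4.1023 -1.4772 -0.2431] len mm 349.35430732751064 turn norm az -0.5971941314297128 tilt [ 0.0024 -0.0009 -1.    ] yaw 1.4612989786890975 joint7 -0.34676066755536883
shift in turned axes [-2.9913 -3.1718 -0.248 ]
```

```bash
python3 -m crank '[[0.8,[-0.49,-0.18,-0.04],[0,0,-0.12]],[0.8,[-0.47,-0.23,-0.04],[0,0,-0.12]],[0.8,[-0.45,-0.27,-0.04],[0,0,-0.12]],[0.8,[-0.42,-0.31,-0.04],[0,0,-0.12]],[0.8,[-0.39,-0.35,-0.04],[0,0,-0.117]]]'; python3 -c "
from h import *
plan(0.386,-0.305,0.19,np.radians(110.6))"
```

```text
clock: 10.15
position: [0.4441, -0.1787, 0.1844]
ee_rot: [0.567, 0.824, -0.0, -0.001]
ft_force: [1.0, -0.4, 0.5]
grip_width: 0.9
tool shift norm [-1.2143 -1.2432 -0.0703] len mm 139.14143197181718 turn norm az 0.007871305566017417 tilt [-0.0014  0.0009 -1.    ] yaw 1.9365162616408185 joint7 0.6059559399770911
shift in turned axes [-1.222  -1.2356 -0.0704]
```

```bash
python3 -m crank '[[0.9,[-0.38,-0.39,-0.02],[0,0,0]],[0.9,[-0.38,-0.39,-0.02],[0,0,0]],[0.9,[-0.36,-0.37,-0.02],[0,0,0]],[0.9,[-0.08,-0.08,0],[0,0,0]],[0.9,[0,0,0],[0,0,0]]]'; python3 -c "
from h import *
im,P,o=snap('wrist','w9');np.save('P9.npy',P[1]);plan(0.386,-0.305,0.19,np.radians(110.6))"
```

```text
clock: 10.65
position: [0.3864, -0.3033, 0.189]
ee_rot: [0.57, 0.822, 0.0, -0.001]
ft_force: [1.0, -0.8, -0.6]
grip_width: 0.953
tool shift norm [-0.0309 -0.0302 -0.0098] len mm 3.543037490483375 turn norm az 0.001794741614407782 tilt [-0.0009  0.0016 -1.    ] yaw 1.9317437394734571 joint7 0.8869256949511193
shift in turned axes [-0.0309 -0.0302 -0.0098]
```

View pics/w9.png

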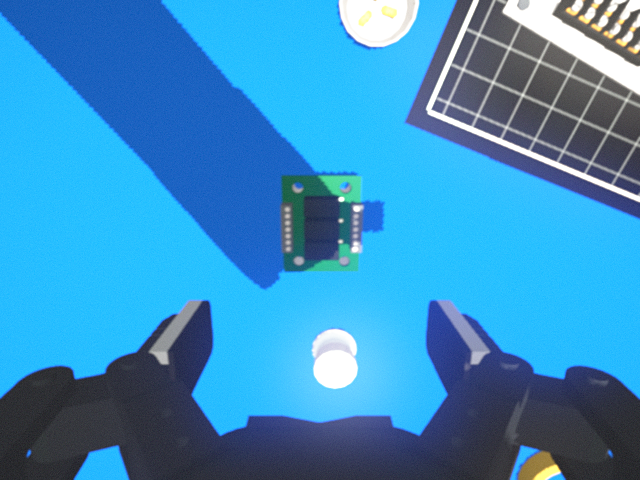

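```bash
python3 - <<'E'
from h import *
P=(manip.camera_info("wrist"),np.load("P9.npy"))
im=cv2.imread("pics/w9.png")
m=green(im);m[:, :250]=0;m[:,400:]=0;m[:150]=0;m[300:]=0
cs,_=cv2.findContours(m,cv2.RETR_EXTERNAL,cv2.CHAIN_APPROX_NONE)
pts=np.vstack([c for c in cs if cv2.contourArea(c)>40]); print(wrect(pts,.023,P))
x,y,w,h=cv2.boundingRect(pts);print(x,y,w,h)
cv2.imwrite('pics/w9c.png',cv2.resize(im[160:290,260:390],None,fx=4,fy=4,interpolation=cv2.INTER_CUBIC))
E
```

```text
(array([ 387.4591, -301.7699]), array([58.0885, 73.9401]), np.float32(110.531))
282 176 79 95
```

View pics/w9c.png

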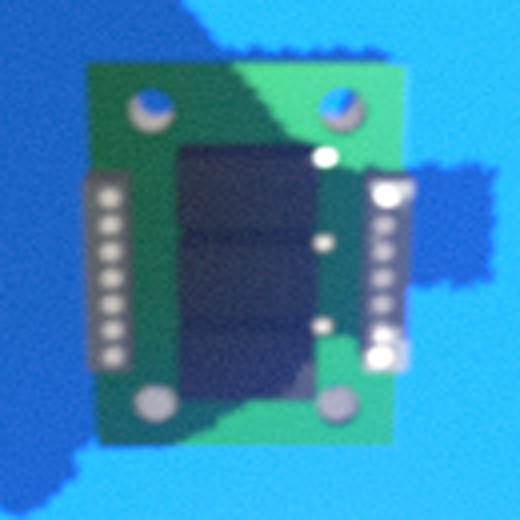

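```bash
python3 - <<'E'
from h import *
P=(manip.camera_info("wrist"),np.load("P9.npy"))
px=(np.array([[151,110],[342,109],[156,403],[337,403]])+.5)/4+[260,160]-.5
w=onz("wrist",px,.023,P)*1e3;print(w,w.mean(0),np.linalg.norm(w[0]-w[1]),np.linalg.norm(w[0]-w[2]),[np.degrees(np.arctan2(*(w[i]-w[i+2])[[1,0]])) for i in (0,1)])
plan(0.3873,-0.3018,0.08,np.radians(110.6))
E
```

```text
[[ 360.7727 -281.0785   23.    ]
 [ 394.0633 -268.4143   23.    ]
 [ 381.0736 -335.0421   23.    ]
 [ 414.4254 -322.5509   23.    ]] [ 387.5837 -301.7715   23.    ] 35.61807236976765 57.65577458344661 [np.float64(110.61607735782685), np.float64(110.61246854234692)]
tool shift norm [-0.0017 -0.0004  1.3652] len mm 109.21782328468339 turn norm az 0.001794741614407782 tilt [-0.0009  0.0016 -1.    ] yaw 1.9317437394734571 joint7 0.8869256949511193
shift in turned axes [-0.0017 -0.0004  1.3652]
```

```bash
python3 -m crank '[[1,[0,0,0.4],[0,0,0]],[1,[0,0,0.5],[0,0,0]],[1,[0,0,0.45],[0,0,0]],[1,[0,0,0],[0,0,0]],[1,[0,0,0],[0,0,0]]]'; python3 -c "
from h import *
plan(0.3876,-0.3018,0.046,np.radians(110.6))"
```

```text
clock: 11.2
position: [0.3882, -0.3013, 0.0826]
ee_rot: [0.568, 0.823, 0.0, -0.0]
ft_force: [0.6, 0.4, 0.5]
grip_width: 1.001
tool shift norm [-0.0042 -0.0098  0.4577] len mm 36.622309806580404 turn norm az 0.005063649158194137 tilt [-0.0003  0.0012 -1.    ] yaw 1.934311133454663 joint7 0.8263066102618902
shift in turned axes [-0.0042 -0.0098  0.4577]
```

```bash
python3 -m crank '[[1,[-0.003,-0.008,0.15],[0,0,0.005]],[1,[0,0,0.15],[0,0,0]],[1,[0,0,0.15],[0,0,0]],[1,[0,0,0],[0,0,0]],[1,[0,0,0],[0,0,0]]]'; python3 -c "
from h import *
im,P,o=snap('wrist','w10');np.save('P10.npy',P[1]);plan(0.3876,-0.3018,0.046,np.radians(110.6))"
```

```text
clock: 11.7
position: [0.3868, -0.3031, 0.046]
ee_rot: [0.57, 0.821, 0.0, -0.0]
ft_force: [0.3, 0.2, 0.5]
grip_width: 1.006
tool shift norm [0.0144 0.0133 0.0041] len mm 1.6064528192063072 turn norm az -0.0029182407271885263 tilt [ 0.0002 -0.     -1.    ] yaw 1.9280421717982428 joint7 0.7966838746281089
shift in turned axes [0.0144 0.0134 0.0041]
```

View pics/w10.png

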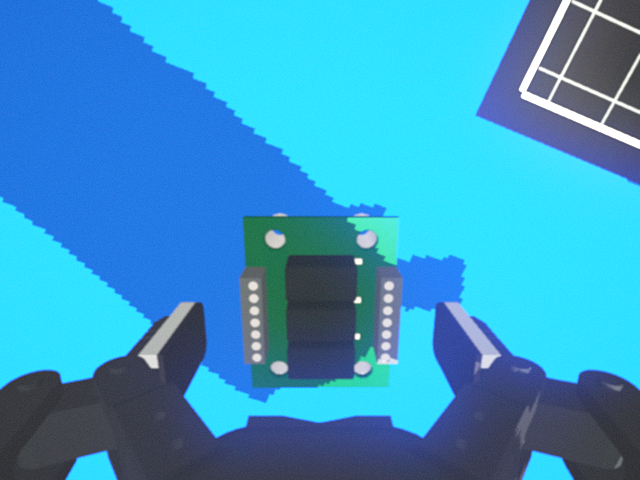

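```bash
python3 - <<'E'
from h import *
P=(manip.camera_info("wrist"),np.load("P10.npy"))
w=onz("wrist",[[275,239],[367,239],[279,368],[363,368]],.023,P)*1e3;print(w.mean(0),np.linalg.norm(w[0]-w[1]),np.linalg.norm(w[0]-w[2]))
plan(w.mean(0)[0]/1e3,w.mean(0)[1]/1e3,0.046,np.radians(110.6))
E
python3 -m crank '[[0.4,[0.015,0.013,0],[0,0,-0.003]],[0,[0,0,0],[0,0,0]],[-0.5,[0,0,0],[0,0,0]],[-0.5,[0,0,0],[0,0,0]],[-0.5,[0,0,0],[0,0,0]]]' 35
```

```text
[ 387.2686 -301.8774   23.    ] 35.641608709501526 57.38955607168524
tool shift norm [0.015  0.0091 0.0041] len mm 1.4409179511509986 turn norm az -0.0029182407271885263 tilt [ 0.0002 -0.     -1.    ] yaw 1.9280421717982428 joint7 0.7966838746281089
shift in turned axes [0.015  0.0092 0.0041]
clock: 12.25
position: [0.3878, -0.3017, 0.0469]
ee_rot: [0.569, 0.822, -0.0, 0.0]
ft_force: [-1.5, 3.2, 5.7]
grip_width: 0.69
```

```bash
python3 -m crank '[[-0.5,[0,0,-0.15],[0,0,0]],[-0.5,[0,0,-0.35],[0,0,0]],[-0.5,[0,0,-0.5],[0,0,0]],[-0.5,[0,0,-0.5],[0,0,0]],[-0.5,[0,0,-0.3],[0,0,0]]]'; python3 -c "
from h import *
plan(0.5402,0.0251,0.19,np.radians(83.75))
im,P,o=snap('wrist','w11');np.save('P11.npy',P[1]);print(o['position'])
cv2.imwrite('pics/w11c.png',cv2.resize(im[190:410,210:430],None,fx=2.5,fy=2.5,interpolation=cv2.INTER_CUBIC))"
```

```text
clock: 12.75
position: [0.3882, -0.302, 0.1942]
ee_rot: [0.569, 0.822, -0.0, 0.002]
ft_force: [0.7, 0.1, -1.9]
grip_width: 0.69
tool shift norm [3.1577 3.2181 0.0471] len mm 360.70470045710636 turn norm az 0.5972195706376846 tilt [ 0.0031 -0.0027 -1.    ] yaw 1.9307684024691012 joint7 0.8861292029699256
shift in turned axes [4.2714 1.4431 0.0397]
[ 0.3882 -0.302   0.1942]
```

View pics/w11c.png

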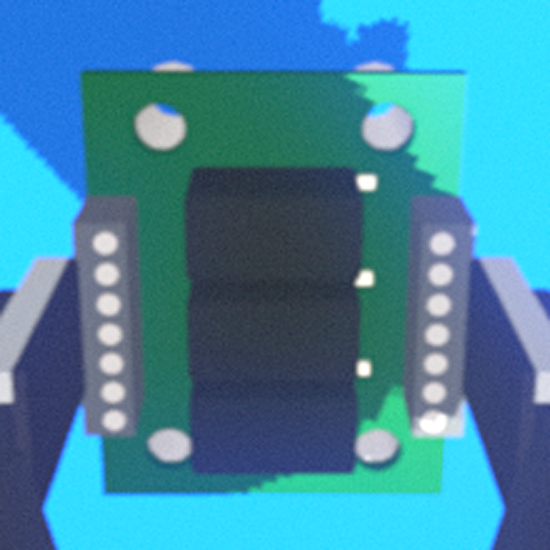

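```bash
python3 -c "
from h import *
P=(manip.camera_info('wrist'),np.load('P11.npy'))
px=(np.array([[161,128],[387,128],[170,446],[377,446]])+.5)/2.5+[210,190]-.5
w=onz('wrist',px,.1942-.0239,P);print(w,(w.mean(0)-[.3882,-.302,0])*1e3)
o=manip.get_obs();M=R.from_quat(o['ee_rot']).as_matrix();print(M.T@((w.mean(0)-[.3882,-.302,.1942])*1e3))
"; python3 -m crank '[[-0.5,[0.355,0.355,0],[0,0,0.12]],[-0.5,[0.385,0.32,0],[0,0,0.12]],[-0.5,[0.41,0.285,0],[0,0,0.12]],[-0.5,[0.44,0.24,0],[0,0,0.12]],[-0.5,[0.455,0.205,0],[0,0,0.117]]]';  python3 -c "
from h import *
plan(0.5402,0.0251,0.19,np.radians(83.75))"
```

```text
[[ 0.3619 -0.2814  0.1703]
 [ 0.3949 -0.269   0.1703]
 [ 0.3817 -0.335   0.1703]
 [ 0.4152 -0.3224  0.1703]] [  0.2086   0.061  170.3   ]
[ 0.1533  0.129  23.9001]
clock: 13.3
position: [0.4713, -0.1183, 0.1908]
ee_rot: [0.746, 0.666, -0.0, 0.0]
ft_force: [1.1, -0.0, -1.3]
grip_width: 0.687
tool shift norm [1.8779 0.6537 0.0097] len mm 159.0739441414525 turn norm az -0.0052482130515664836 tilt [ 0.0006 -0.0007 -1.    ] yaw 1.457591311653432 joint7 -0.01804561314645227
shift in turned axes [1.8752 0.6614 0.0097]
```

```bash
python3 -m crank '[[-0.5,[0.47,0.165,0],[0,0,-0.005]],[-0.5,[0.47,0.165,0],[0,0,0]],[-0.5,[0.47,0.165,0],[0,0,0]],[-0.5,[0.35,0.125,0],[0,0,0]],[-0.5,[0.1,0.03,0],[0,0,0]]]';  python3 -c "
from h import *
plan(0.5405,0.0245,0.125,np.radians(83.75))"
```

```text
clock: 13.8
position: [0.539, 0.0265, 0.1907]
ee_rot: [0.742, 0.671, 0.001, -0.0]
ft_force: [0.5, 1.2, -1.1]
grip_width: 0.686
tool shift norm [-0.0244  0.0205  0.8215] len mm 65.77107901031596 turn norm az 0.01060537221154599 tilt [ 0.0007  0.0016 -1.    ] yaw 1.4700426884023454 joint7 -0.37327675239630964
shift in turned axes [-0.0242  0.0207  0.8215]
```

```bash
python3 -m crank '[[-0.5,[-0.02,0.01,0.3],[0,0,0.005]],[-0.5,[0,0,0.3],[0,0,0]],[-0.5,[0,0,0.2],[0,0,0]],[-0.5,[0,0,0],[0,0,0]],[-0.5,[0,0,0],[0,0,0]]]';  python3 -c "
from h import *
plan(0.5405,0.0245,0.125,np.radians(83.75))
im,P,o=snap('wrist','w12');np.save('P12.npy',P[1]);print(o['position'])
cv2.imwrite('pics/w12c.png',cv2.resize(im[190:410,210:430],None,fx=2.5,fy=2.5,interpolation=cv2.INTER_CUBIC))"
```

```text
clock: 14.3
position: [0.5393, 0.0207, 0.1268]
ee_rot: [0.745, 0.667, 0.0, 0.0]
ft_force: [0.6, -0.4, -0.3]
grip_width: 0.685
tool shift norm [0.0495 0.0101 0.0224] len mm 4.418317697578105 turn norm az -0.0007063382703244933 tilt [ 0.0002 -0.0001 -1.    ] yaw 1.461158491765001 joint7 -0.414491045643768
shift in turned axes [0.0495 0.0101 0.0224]
[0.5393 0.0207 0.1268]
```

View pics/w12c.png

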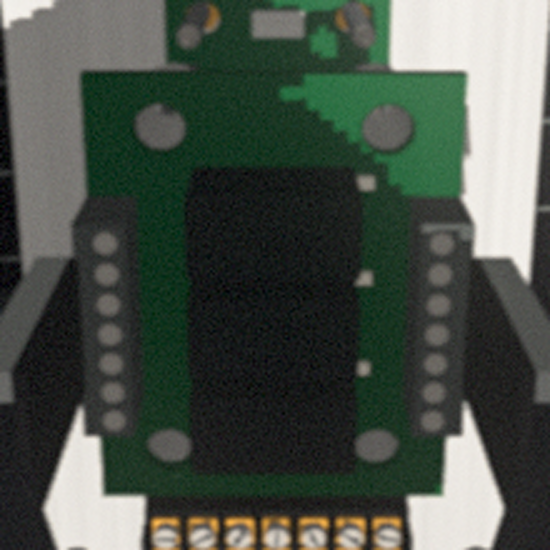

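```bash
python3 - <<'E'
from h import *
P=(manip.camera_info('wrist'),np.load('P12.npy'))
im=cv2.imread('pics/w12.png')
cv2.imwrite('pics/w12d.png',cv2.resize(im[180:225,270:370],None,fx=8,fy=8,interpolation=cv2.INTER_CUBIC))
E
```

```text
(no output)
```

View pics/w12d.png

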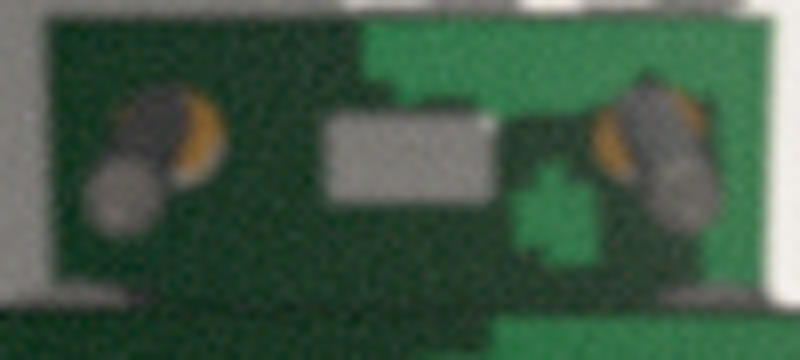

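```bash
python3 - <<'E'
from h import *
P=(manip.camera_info('wrist'),np.load('P12.npy'))
f=lambda a:(np.array(a)+.5)/8+[270,180]-.5
u=np.array([np.cos(np.radians(83.75)),np.sin(np.radians(83.75)),0])
for l,a,z in(("tips",[[122,202],[687,202]],.057),("holes",[[172,135],[652,132]],.021)):
    w=onz('wrist',f(a),z,P);print(l,w*1e3,np.linalg.norm(w[0]-w[1])*1e3,"centre",(w.mean(0)-.029*u)*1e3)
px=(np.array([[161,128],[387,128],[170,446],[377,446]])+.5)/2.5+[210,190]-.5
w=onz('wrist',px,.1268-.0239,P);print("held rel TCP",(w.mean(0)-[.5393,.0207,0])*1e3)
E
```

```text
tips [[525.917   56.6215  57.    ]
 [561.1092  52.7347  57.    ]] 35.40614651866799 centre [540.356   25.8505  57.    ]
holes [[526.3301  54.8365  21.    ]
 [561.7013  51.1559  21.    ]] 35.56214456977526 centre [540.8585  24.1685  21.    ]
held rel TCP [ -0.0502   0.0679 102.9   ]
```

```bash
python3 -m crank '[[-0.5,[0.05,0.012,0.06],[0,0,0]],[-0.5,[0,0,0.07],[0,0,0]],[-0.5,[0,0,0.05],[0,0,0]],[-0.5,[0,0,0],[0,0,0]],[-0.5,[0,0,0],[0,0,0]]]';  python3 -c "
from h import *
plan(0.5406,0.0248,0.11,np.radians(83.75))
im,P,o=snap('wrist','w13');np.save('P13.npy',P[1]);print(o['position'])
cv2.imwrite('pics/w13c.png',cv2.resize(im[190:410,210:430],None,fx=2.5,fy=2.5,interpolation=cv2.INTER_CUBIC))
im,P,o=snap('scene','s13');cv2.imwrite('pics/s13c.png',cv2.resize(im[200:330,280:430],None,fx=4,fy=4,interpolation=cv2.INTER_CUBIC))"
```

```text
clock: 14.85
position: [0.5404, 0.0248, 0.1117]
ee_rot: [0.745, 0.667, -0.0, -0.0]
ft_force: [0.1, -0.2, -0.6]
grip_width: 0.69
tool shift norm [0.0001 0.0022 0.0207] len mm 1.6689215217043099 turn norm az -0.00021981184576530877 tilt [-0.0003 -0.     -1.    ] yaw 1.461540608725294 joint7 -0.434530938951231
shift in turned axes [0.0001 0.0022 0.0207]
[0.5404 0.0248 0.1117]
```

View pics/w13c.png

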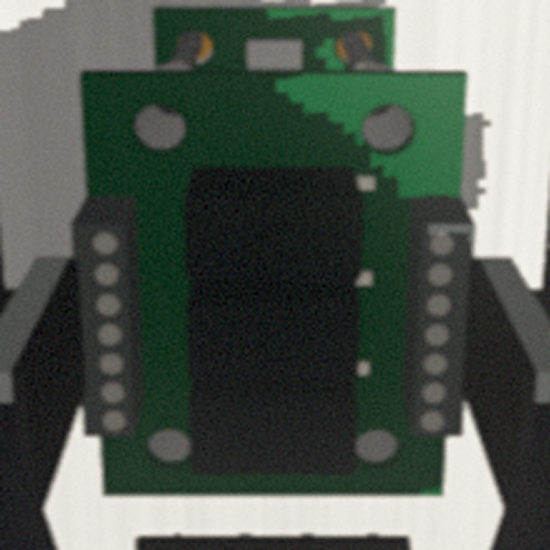

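View pics/s13c.png

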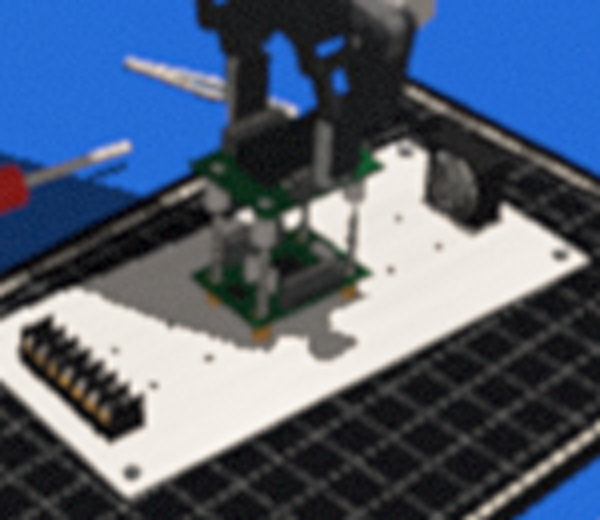

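```bash
python3 -m crank '[[-0.5,[0,0.002,0.03],[0,0,0]],[-0.5,[0,0,0.04],[0,0,0]],[-0.5,[0,0,0.04],[0,0,0]],[-0.5,[0,0,0.04],[0,0,0]],[-0.5,[0,0,0],[0,0,0]]]';  python3 -c "
from h import *
plan(0.5406,0.0248,0.068,np.radians(83.75))
im,P,o=snap('wrist','w14');np.save('P14.npy',P[1]);print(o['position'],o['ft_force'])
cv2.imwrite('pics/w14c.png',cv2.resize(im[190:410,210:430],None,fx=2.5,fy=2.5,interpolation=cv2.INTER_CUBIC))"
```

```text
clock: 15.45
position: [0.5403, 0.0248, 0.0991]
ee_rot: [0.745, 0.667, -0.0, -0.0]
ft_force: [0.3, -0.3, -1.3]
grip_width: 0.688
tool shift norm [0.001  0.0042 0.3889] len mm 31.110379867085552 turn norm az -0.00015934879060868013 tilt [-0.0009 -0.     -1.    ] yaw 1.4615880962977674 joint7 -0.4441512622388467
shift in turned axes [0.001  0.0042 0.3889]
[0.5403 0.0248 0.0991] [ 0.2761 -0.2822 -1.2959]
```

View pics/w14c.png

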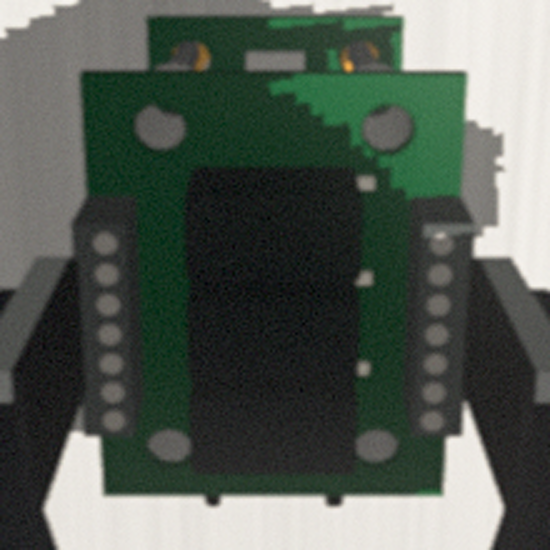

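```bash
python3 -m crank '[[-0.5,[0,0.002,0.05],[0,0,0]],[-0.5,[0,0,0.05],[0,0,0]],[-0.5,[0,0,0.05],[0,0,0]],[-0.5,[0,0,0.04],[0,0,0]],[-0.5,[0,0,0],[0,0,0]]]';  python3 -c "
from h import *
plan(0.5406,0.0248,0.068,np.radians(83.75))
im,P,o=snap('wrist','w15');print(o['position'],o['ft_force'])
cv2.imwrite('pics/w15c.png',cv2.resize(im[190:410,210:430],None,fx=2.5,fy=2.5,interpolation=cv2.INTER_CUBIC))"
```

```text
clock: 16.0
position: [0.5405, 0.0248, 0.084]
ee_rot: [0.745, 0.667, -0.0, -0.0]
ft_force: [-0.1, 0.1, -1.3]
grip_width: 0.684
tool shift norm [0.0006 0.0015 0.1995] len mm 15.962903513726454 turn norm az -0.0001767422415320278 tilt [-0.0008 -0.     -1.    ] yaw 1.4615744355133573 joint7 -0.456497576281497
shift in turned axes [0.0006 0.0015 0.1995]
[0.5405 0.0248 0.084 ] [-0.083   0.0788 -1.2911]
```

View pics/w15c.png

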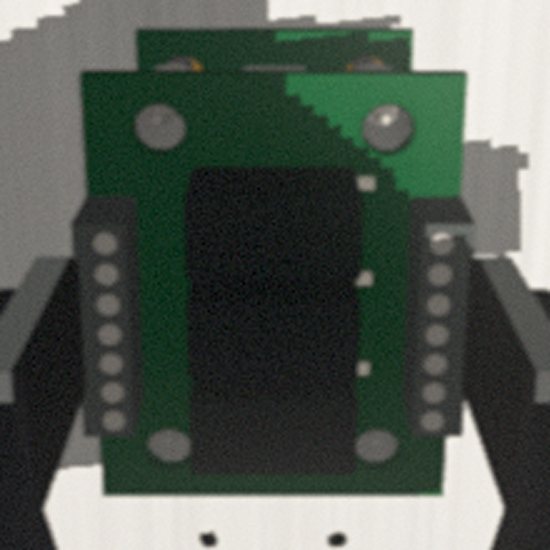

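```bash
python3 -m crank '[[-0.5,[0,0.001,0.04],[0,0,0]],[-0.5,[0,0,0.05],[0,0,0]],[-0.5,[0,0,0.05],[0,0,0]],[-0.5,[0,0,0.03],[0,0,0]],[-0.5,[0,0,0],[0,0,0]]]';  python3 -c "
from h import *
plan(0.5406,0.0248,0.068,np.radians(83.75))
im,P,o=snap('wrist','w16');print(o['position'],o['ft_force'])
cv2.imwrite('pics/w16c.png',cv2.resize(im[190:410,210:430],None,fx=2.5,fy=2.5,interpolation=cv2.INTER_CUBIC))"
```

```text
clock: 16.55
position: [0.5406, 0.0248, 0.0705]
ee_rot: [0.745, 0.667, -0.0, -0.0]
ft_force: [0.5, 0.4, -1.5]
grip_width: 0.685
tool shift norm [ 0.0005 -0.0005  0.0309] len mm 2.470191575650605 turn norm az -0.0001221012321408515 tilt [-0.0007 -0.     -1.    ] yaw 1.461617350461779 joint7 -0.4677919461962869
shift in turned axes [ 0.0005 -0.0005  0.0309]
[0.5406 0.0248 0.0705] [ 0.4639  0.3886 -1.4854]
```

View pics/w16c.png

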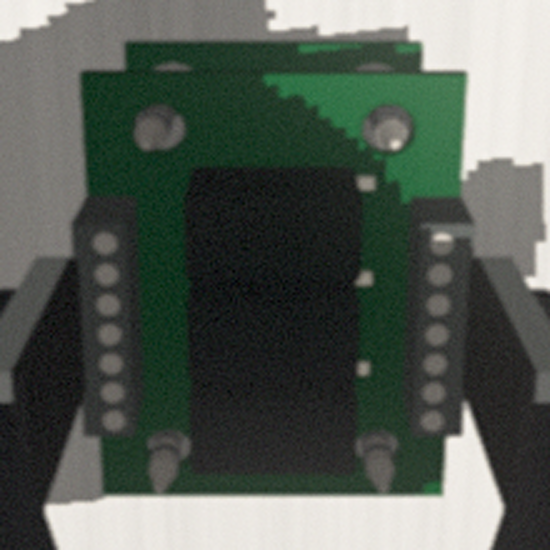

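The studs now stand in all four leg holes. I'll lower the last 2.5 mm until it makes contact.

```bash
python3 -m crank '[[-0.5,[0,0,0.015],[0,0,0]],[-0.5,[0,0,0.01],[0,0,0]],[-0.5,[0,0,0.005],[0,0,0]],[-0.5,[0,0,0],[0,0,0]],[-0.5,[0,0,0],[0,0,0]]]';  python3 -c "
from h import *
o=manip.get_obs();print(o['position'],o['ft_force'])"
```

```text
clock: 17.1
position: [0.5409, 0.0248, 0.0686]
ee_rot: [0.745, 0.667, 0.0, 0.0]
ft_force: [-0.2, 0.2, -0.7]
grip_width: 0.686
[0.5409 0.0248 0.0686] [-0.231   0.2021 -0.6831]
```

```bash
python3 -m crank '[[-0.5,[0,0,0.01],[0,0,0]],[-0.5,[0,0,0.006],[0,0,0]],[-0.5,[0,0,0],[0,0,0]],[-0.5,[0,0,0],[0,0,0]],[-0.5,[0,0,0],[0,0,0]]]';  python3 -c "
from h import *
o=manip.get_obs();print(o['position'],o['ft_force'])"
```

```text
clock: 17.6
position: [0.5411, 0.0248, 0.0679]
ee_rot: [0.745, 0.667, -0.0, 0.0]
ft_force: [-2.9, 1.1, 6.7]
grip_width: 0.688
[0.5411 0.0248 0.0679] [-2.911   1.1193  6.6855]
```

```bash
python3 -m crank '[[0.4,[0,0,0],[0,0,0]],[0.7,[0,0,0],[0,0,0]],[0.7,[0,0,0],[0,0,0]],[0.7,[0,0,0],[0,0,0]],[0.7,[0,0,-0.1],[0,0,0]]]'; python3 -m crank '[[0.7,[0,0,-0.3],[0,0,0]],[0.7,[0,0,-0.5],[0,0,0]],[0.7,[0,0,-0.4],[0,0,0]],[0.7,[0,0,-0.2],[0,0,0]],[0.7,[0,0,0],[0,0,0]]]'; python3 -c "
from h import *
im,P,o=snap('wrist','w17');np.save('P17.npy',P[1]);print(o['position'],o['ft_force'])
im,P,o=snap('scene','s17');cv2.imwrite('pics/s17c.png',cv2.resize(im[200:330,280:430],None,fx=4,fy=4,interpolation=cv2.INTER_CUBIC))
plan(0.3846,0.2728,0.19)"
```

```text
clock: 18.1
position: [0.5402, 0.0247, 0.0746]
ee_rot: [0.745, 0.667, -0.001, -0.001]
ft_force: [-0.3, 0.6, -0.1]
grip_width: 0.852
clock: 18.6
position: [0.5422, 0.0251, 0.1904]
ee_rot: [0.745, 0.667, 0.002, 0.002]
ft_force: [-0.0, 0.5, -0.1]
grip_width: 0.855
[0.5422 0.0251 0.1904] [-0.0385  0.4676 -0.1188]
tool shift norm [ 2.8696 -2.2795 -0.035 ] len mm 293.19889361312346 turn norm az 0.0 tilt [ 0.0004 -0.0004 -1.    ] yaw 1.4614659679580084 joint7 -0.3836707427266712
shift in turned axes [ 2.8696 -2.2795 -0.035 ]
```

View pics/w17.png

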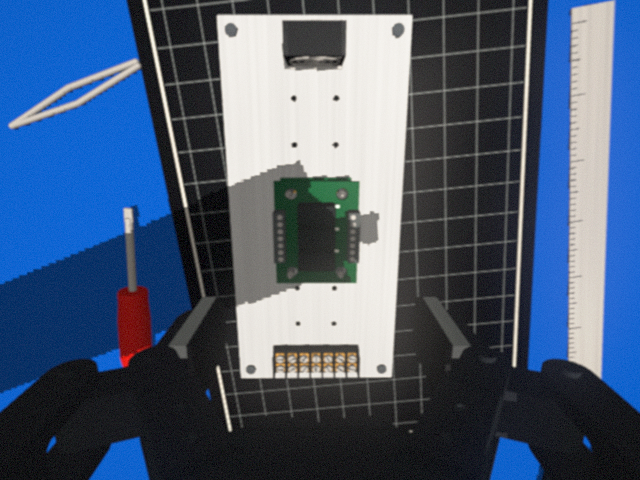

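View pics/s17c.png

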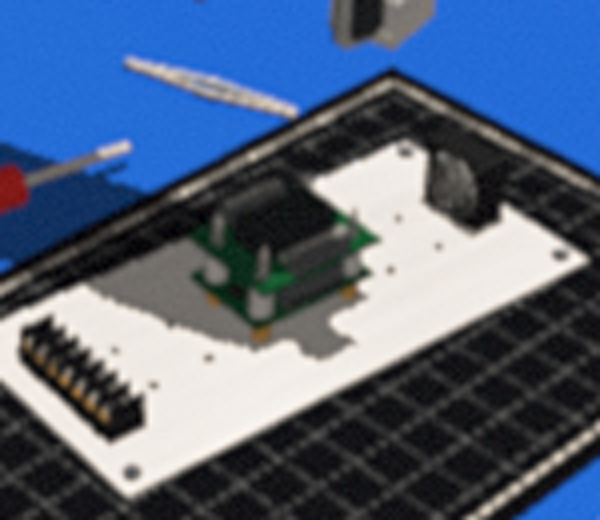

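```bash
python3 -m crank '[[0.7,[0.22,-0.17,0],[0,0,-0.184]],[0.7,[0.24,-0.14,0],[0,0,-0.184]],[0.7,[0.26,-0.1,0],[0,0,-0.184]],[0.7,[0.27,-0.065,0],[0,0,-0.184]],[0.7,[0.28,-0.025,0],[0,0,-0.184]]]'; python3 -m crank '[[0.7,[0.28,0.015,0],[0,0,-0.184]],[0.7,[0.275,0.055,0],[0,0,-0.184]],[0.7,[0.265,0.095,0],[0,0,-0.184]],[0.7,[0.25,0.13,0],[0,0,-0.184]],[0.7,[0.225,0.165,0],[0,0,-0.184]]]'; python3 -c "
from h import *
plan(0.3846,0.2728,0.19,np.radians(191))"
```

```text
clock: 19.2
position: [0.4809, 0.12, 0.1861]
ee_rot: [0.458, 0.889, -0.001, -0.001]
ft_force: [1.1, -0.4, 1.3]
grip_width: 0.848
clock: 19.7
position: [0.4212, 0.2149, 0.1862]
ee_rot: [0.114, 0.993, -0.0, -0.001]
ft_force: [0.6, 1.3, 0.1]
grip_width: 0.851
tool shift norm [ 0.6101  0.6005 -0.0465] len mm 68.58404006198742 turn norm az -0.5358725622900976 tilt [-0.0017 -0.0004 -1.    ] yaw 2.912705545071442 joint7 0.660588034042607
shift in turned axes [ 0.3115  0.7973 -0.0471]
```

```bash
python3 -m crank '[[0.7,[0.17,0.22,-0.02],[0,0,-0.18]],[0.7,[0.15,0.25,-0.02],[0,0,-0.18]],[0.7,[0.13,0.26,0],[0,0,-0.176]],[0.7,[0,0,0],[0,0,0]],[0.7,[0,0,0],[0,0,0]]]'; python3 -c "
from h import *
im,P,o=snap('wrist','w18');np.save('P18.npy',P[1]);print(o['position'],yaw(o),o['joint_pos'][6])"
```

```text
clock: 20.2
position: [0.3913, 0.2759, 0.1896]
ee_rot: [-0.093, 0.996, -0.0, -0.001]
ft_force: [0.1, 0.1, 0.1]
grip_width: 0.85
[0.3913 0.2759 0.1896] -2.9560467485767683 0.8947653275887483
```

View pics/w18.png

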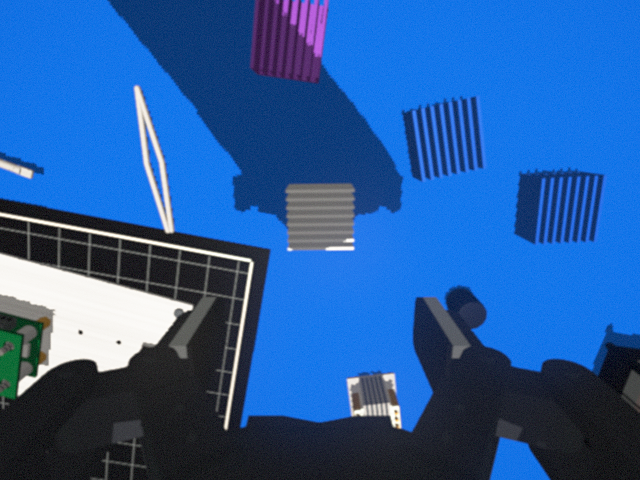

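```bash
python3 - <<'E'
from h import *
P=(manip.camera_info('wrist'),np.load('P18.npy'))
im=cv2.imread('pics/w18.png')
cv2.imwrite('pics/w18c.png',cv2.resize(im[170:265,265:380],None,fx=6,fy=6,interpolation=cv2.INTER_CUBIC))
h=cv2.cvtColor(im,cv2.COLOR_BGR2HSV); m=(h[...,1]<90).astype(np.uint8)*255
m[:165]=0;m[265:]=0;m[:,:270]=0;m[:,380:]=0
m=cv2.morphologyEx(m,cv2.MORPH_CLOSE,np.ones((5,5)));c=max(cv2.findContours(m,0,1)[0],key=cv2.contourArea)
print(cv2.minAreaRect(c),cv2.boundingRect(c));print(wrect(c,.032,P))
E
```

```text
((319.5, 217.0), (66.0, 69.0), 90.0) (285, 184, 70, 67)
(array([383.428 , 275.1691]), array([49.9252, 50.425 ]), np.float32(100.638535))
```

View pics/w18c.png

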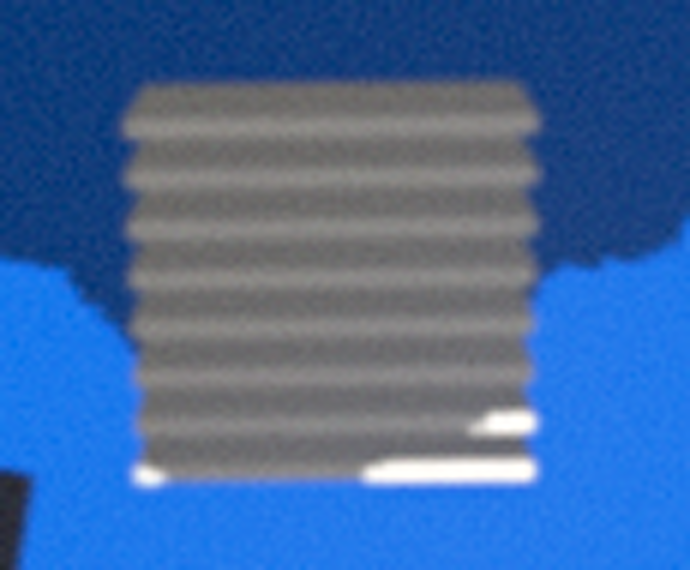

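```bash
python3 - <<'E'
from h import *
P=(manip.camera_info('wrist'),np.load('P18.npy'))
f=lambda a:(np.array(a)+.5)/6+[265,170]-.5
w=onz('wrist',f([[123,118],[541,118],[133,483],[537,483]]),.032,P)*1e3
print(w,w.mean(0),np.linalg.norm(w[0]-w[1]),np.linalg.norm(w[0]-w[2]),np.degrees(np.arctan2(*(w[0]-w[1])[[1,0]])))
c=w.mean(0)/1e3
plan(c[0],c[1],0.1,np.radians(100.6))
E
```

```text
[[367.2654 246.5731  32.    ]
 [357.9469 296.2271  32.    ]
 [412.6395 255.229   32.    ]
 [403.2167 305.3959  32.    ]] [385.2671 275.8563  32.    ] 50.52091162375345 46.192380589723285 -79.37097984157283
tool shift norm [0.0772 0.0213 1.1213] len mm 89.93096222851969 turn norm az 1.998756197607146 tilt [-0.0012 -0.0007 -1.    ] yaw -2.957564632993371 joint7 0.8947085606659784
shift in turned axes [ 0.0194 -0.0782  1.1212]
```

```bash
python3 -m crank '[[0.7,[0,0,0.1],[0,0,0.182]],[0.7,[0,0,0.1],[0,0,0.182]],[0.7,[0,0,0.1],[0,0,0.182]],[0.7,[0,0,0.1],[0,0,0.182]],[0.7,[0,0,0.1],[0,0,0.182]]]'; python3 -m crank '[[0.7,[0,0,0.1],[0,0,0.182]],[0.7,[0,0,0.1],[0,0,0.182]],[0.7,[0,0,0.1],[0,0,0.182]],[0.7,[0,0,0.1],[0,0,0.182]],[0.7,[0,0,0.1],[0,0,0.182]]]'; python3 -c "
from h import *
plan(0.3853,0.2759,0.1,np.radians(100.6))"
```

```text
clock: 20.75
position: [0.3923, 0.2749, 0.1497]
ee_rot: [0.266, 0.964, -0.0, -0.0]
ft_force: [-0.7, -0.5, 0.5]
grip_width: 0.85
clock: 21.25
position: [0.3923, 0.2749, 0.1097]
ee_rot: [0.586, 0.81, -0.0, 0.0]
ft_force: [0.3, 0.3, 0.4]
grip_width: 0.851
tool shift norm [ 0.0395 -0.0791  0.1212] len mm 12.002272780286914 turn norm az 0.169507479554164 tilt [-0.0004 -0.0007 -1.    ] yaw 1.8889320906302662 joint7 -0.5721894843971645
shift in turned axes [ 0.0287 -0.0837  0.1212]
```

```bash
python3 -m crank '[[0.8,[0.04,-0.08,0.1],[0,0,0.17]],[0.8,[0,0,0],[0,0,0]],[0.8,[0,0,0],[0,0,0]],[0.8,[0,0,0],[0,0,0]],[0.8,[0,0,0],[0,0,0]]]'; python3 -c "
from h import *
im,P,o=snap('wrist','w19');np.save('P19.npy',P[1]);plan(0.3853,0.2759,0.026,np.radians(100.6))"
```

```text
clock: 21.75
position: [0.3852, 0.277, 0.1028]
ee_rot: [0.635, 0.773, 0.0, 0.0]
ft_force: [-0.4, -0.6, -0.1]
grip_width: 0.901
tool shift norm [-0.0139 -0.0017  0.9592] len mm 76.74525093382736 turn norm az 0.012220150508593262 tilt [ 0.0005  0.0002 -1.    ] yaw 1.7653989112721848 joint7 -0.7056052311750038
shift in turned axes [-0.0139 -0.0016  0.9592]
```

View pics/w19.png

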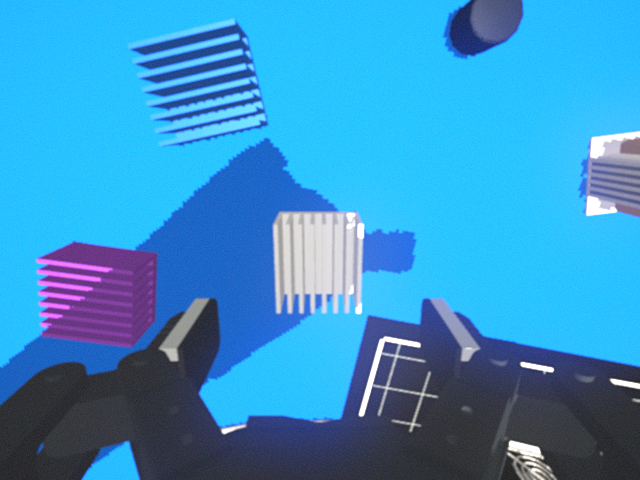

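```bash
python3 -m crank '[[0.8,[-0.014,0,0.3],[0,0,0.01]],[0.8,[0,0,0.35],[0,0,0]],[0.8,[0,0,0.2],[0,0,0]],[0.8,[0,0,0.1],[0,0,0]],[0.8,[0,0,0],[0,0,0]]]'; python3 -c "
from h import *
plan(0.3853,0.2759,0.026,np.radians(100.6))"
```

```text
clock: 22.3
position: [0.3846, 0.2759, 0.026]
ee_rot: [0.638, 0.77, -0.001, -0.0]
ft_force: [-0.3, 0.5, -0.3]
grip_width: 0.904
tool shift norm [-0.0021  0.0084 -0.0006] len mm 0.6963134781923668 turn norm az 0.0019185562428840229 tilt [-0.0013 -0.0004 -1.    ] yaw 1.7573080580558313 joint7 -0.8193244896244503
shift in turned axes [-0.0021  0.0084 -0.0006]
```

```bash
python3 -m crank '[[0.2,[0,0.005,0],[0,0,0]],[-0.2,[0,0,0],[0,0,0]],[-0.7,[0,0,0],[0,0,0]],[-0.7,[0,0,0],[0,0,0]],[-0.7,[0,0,0],[0,0,0]]]' 35;  python3 -m crank '[[-0.7,[0,0,-0.1],[0,0,0]],[-0.7,[0,0,-0.2],[0,0,0]],[-0.7,[0,0,-0.4],[0,0,0]],[-0.7,[0,0,-0.4],[0,0,0]],[-0.7,[0,0,-0.3],[0,0,0]]]'; python3 -c "
from h import *
plan(0.5481,0.1019,0.14,np.radians(83.8))
im,P,o=snap('wrist','w20')"
```

```text
clock: 22.8
position: [0.386, 0.2765, 0.0275]
ee_rot: [0.638, 0.77, 0.001, 0.0]
ft_force: [-0.7, -0.4, 6.1]
grip_width: 0.531
clock: 23.3
position: [0.3854, 0.2767, 0.1414]
ee_rot: [0.638, 0.77, 0.001, 0.0]
ft_force: [1.0, 0.8, -1.6]
grip_width: 0.537
tool shift norm [-2.5243  1.5924  0.0198] len mm 238.77177588807922 turn norm az 0.37556343349309007 tilt [ 0.0018  0.0009 -1.    ] yaw 1.7575527440759608 joint7 -0.6646667202086192
shift in turned axes [-1.9523  2.2575  0.0214]
```

View pics/w20.png

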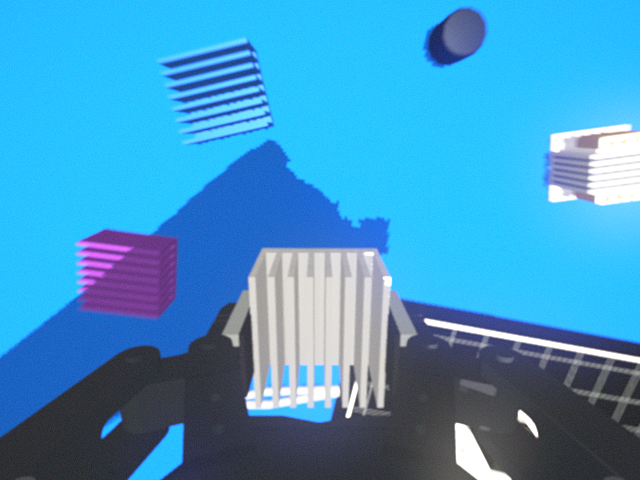

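```bash
python3 -m crank '[[-0.7,[-0.42,0.265,0],[0,0,0.125]],[-0.7,[-0.39,0.31,0],[0,0,0.125]],[-0.7,[-0.36,0.345,0],[0,0,0.125]],[-0.7,[-0.33,0.38,0],[0,0,0]],[-0.7,[-0.33,0.38,0],[0,0,0]]]';  python3 -c "
from h import *
plan(0.5481,0.1019,0.14,np.radians(83.8))"
```

```text
clock: 23.85
position: [0.5228, 0.1287, 0.1397]
ee_rot: [0.744, 0.668, 0.0, 0.0]
ft_force: [0.4, 0.5, -0.5]
grip_width: 0.533
tool shift norm [-0.2991  0.3507 -0.0035] len mm 36.87821127638359 turn norm az -0.0001052780332335381 tilt [ 0.0011  0.0001 -1.    ] yaw 1.4625032279973005 joint7 -0.6076238863960076
shift in turned axes [-0.2992  0.3507 -0.0035]
```

```bash
python3 -m crank '[[-0.7,[-0.22,0.25,0],[0,0,0]],[-0.7,[-0.08,0.1,0.1],[0,0,0]],[-0.7,[0,0,0.1],[0,0,0]],[-0.7,[0,0,0],[0,0,0]],[-0.7,[0,0,0],[0,0,0]]]';  python3 -c "
from h import *
plan(0.5481,0.1019,0.06,np.radians(83.8))
im,P,o=snap('wrist','w21');print(o['position'])"
```

```text
clock: 24.35
position: [0.5459, 0.1047, 0.1224]
ee_rot: [0.744, 0.669, -0.0, -0.0]
ft_force: [0.4, -0.4, -1.2]
grip_width: 0.535
tool shift norm [-0.0325  0.0312  0.7806] len mm 62.54934803751067 turn norm az 0.002885844730257509 tilt [-0.0008  0.0004 -1.    ] yaw 1.4648524503222426 joint7 -0.5712560320207987
shift in turned axes [-0.0324  0.0312  0.7806]
[0.5459 0.1047 0.1224]
```

View pics/w21.png

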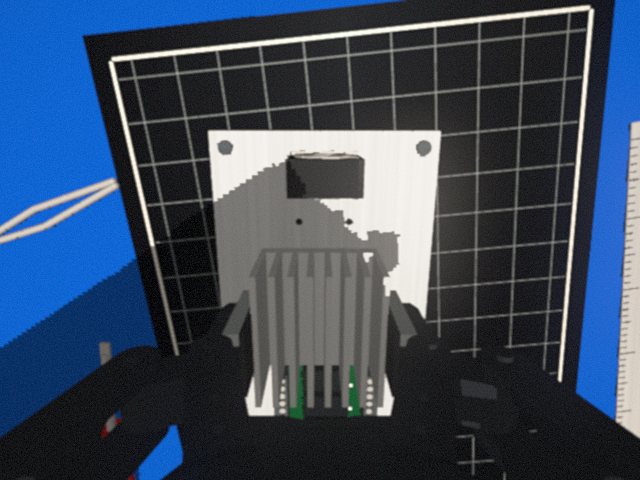

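```bash
python3 -m crank '[[-0.7,[-0.03,0.03,0.2],[0,0,0]],[-0.7,[0,0,0.3],[0,0,0]],[-0.7,[0,0,0.28],[0,0,0]],[-0.7,[0,0,0],[0,0,0]],[-0.7,[0,0,0],[0,0,0]]]';  python3 -c "
from h import *
plan(0.5481,0.1019,0.031,np.radians(83.8))"
```

```text
clock: 24.9
position: [0.5489, 0.1007, 0.0599]
ee_rot: [0.744, 0.668, -0.0, -0.0]
ft_force: [0.0, 1.0, -1.1]
grip_width: 0.534
tool shift norm [ 0.0139 -0.0117  0.3612] len mm 28.929151696978586 turn norm az 0.00038607740399407205 tilt [-0.0008  0.0001 -1.    ] yaw 1.4628891376552744 joint7 -0.6113217290724671
shift in turned axes [ 0.0139 -0.0117  0.3612]
```

```bash
python3 -m crank '[[-0.7,[0.013,-0.01,0.12],[0,0,0]],[-0.7,[0,0,0.12],[0,0,0]],[-0.7,[0,0,0.06],[0,0,0]],[-0.7,[0,0,0.02],[0,0,0]],[-0.7,[0,0,0],[0,0,0]]]';  python3 -c "
from h import *
plan(0.5481,0.1019,0.031,np.radians(83.8))"
```

```text
clock: 25.4
position: [0.5485, 0.1015, 0.0343]
ee_rot: [0.744, 0.668, -0.0, -0.0]
ft_force: [-1.1, 0.2, -0.4]
grip_width: 0.534
tool shift norm [ 0.0041 -0.0049  0.0411] len mm 3.3285183474285978 turn norm az -0.0002833934471118324 tilt [-0.0003 -0.     -1.    ] yaw 1.4623633364783677 joint7 -0.6341671161332901
shift in turned axes [ 0.0041 -0.0049  0.0411]
```

```bash
python3 -m crank '[[-0.7,[0,0,0.015],[0,0,0]],[-0.7,[0,0,0.01],[0,0,0]],[-0.7,[0,0,0],[0,0,0]],[-0.7,[0,0,0],[0,0,0]],[-0.7,[0,0,0],[0,0,0]]]';  python3 -c "
from h import *
o=manip.get_obs();print(o['position'],o['ft_force'])"
```

```text
clock: 25.9
position: [0.5486, 0.1015, 0.0326]
ee_rot: [0.744, 0.668, 0.0, 0.0]
ft_force: [0.5, 0.0, -1.3]
grip_width: 0.535
[0.5486 0.1015 0.0326] [ 0.5471  0.0342 -1.3277]
```

```bash
python3 -m crank '[[-0.7,[0,0,0.01],[0,0,0]],[-0.7,[0,0,0.01],[0,0,0]],[-0.7,[0,0,0],[0,0,0]],[-0.7,[0,0,0],[0,0,0]],[-0.7,[0,0,0],[0,0,0]]]';  python3 -c "
from h import *
o=manip.get_obs();print(o['position'],o['ft_force'])"
```

```text
clock: 26.4
position: [0.5486, 0.1015, 0.0315]
ee_rot: [0.744, 0.668, -0.0, 0.0]
ft_force: [-4.3, -2.2, 7.7]
grip_width: 0.534
[0.5486 0.1015 0.0315] [-4.2532 -2.1773  7.6999]
```

Contact at 7.7 N, so I'll release, rise and look.

```bash
python3 -m crank '[[0.1,[0,0,0],[0,0,0]],[0.4,[0,0,0],[0,0,0]],[0.4,[0,0,0],[0,0,0]],[0.4,[0,0,0],[0,0,0]],[0.4,[0,0,-0.1],[0,0,0]]]'; python3 -m crank '[[0.4,[0,0,-0.3],[0,0,0]],[0.4,[0,0,-0.5],[0,0,0]],[0.4,[0,0,-0.5],[0,0,0]],[0.4,[0,0,-0.2],[0,0,0]],[0.4,[0,0,0],[0,0,0]]]'; python3 -c "
from h import *
im,P,o=snap('wrist','w22');np.save('P22.npy',P[1]);print(o['position'],o['ft_force'])
plan(0.551,0.3536,0.19)"
```

```text
clock: 26.9
position: [0.5478, 0.1013, 0.0382]
ee_rot: [0.744, 0.668, -0.001, -0.001]
ft_force: [-0.5, -0.3, -0.2]
grip_width: 0.703
clock: 27.4
position: [0.5499, 0.1019, 0.1619]
ee_rot: [0.744, 0.668, 0.002, 0.002]
ft_force: [-1.0, -1.5, -0.1]
grip_width: 0.705
[0.5499 0.1019 0.1619] [-0.9664 -1.4967 -0.0982]
tool shift norm [ 3.1349 -0.3159 -0.3778] len mm 253.87118526475666 turn norm az 0.0 tilt [ 0.0021 -0.0002 -1.    ] yaw 1.4621936283171122 joint7 -0.5456652970130991
shift in turned axes [ 3.1349 -0.3159 -0.3778]
```

View pics/w22.png

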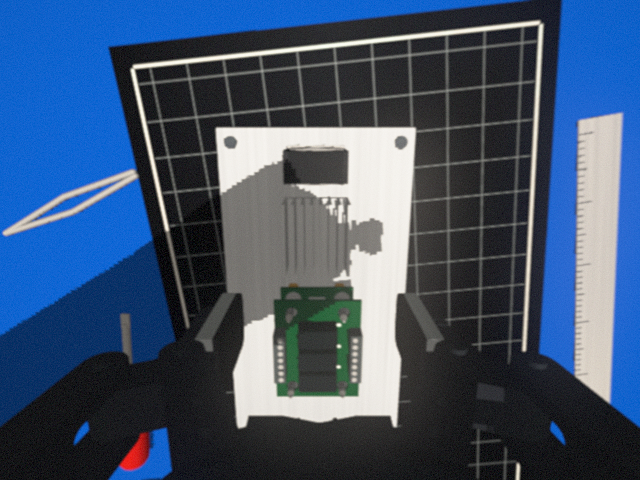

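```bash
python3 -m crank '[[0.6,[0.52,-0.05,-0.06],[0,0,-0.13]],[0.8,[0.52,0,-0.06],[0,0,-0.13]],[0.9,[0.515,0.055,-0.06],[0,0,-0.13]],[0.9,[0.51,0.1,-0.06],[0,0,-0.126]],[0.9,[0.5,0.15,-0.06],[0,0,0]]]'; python3 -m crank '[[0.9,[0.5,0.15,-0.06],[0,0,0]],[0.9,[0,0,0],[0,0,0]],[0.9,[0,0,0],[0,0,0]],[0.9,[0,0,0],[0,0,0]],[0.9,[0,0,0],[0,0,0]]]'; python3 -c "
from h import *
im,P,o=snap('wrist','w23');np.save('P23.npy',P[1]);print(o['position'],yaw(o))"
```

```text
clock: 27.95
position: [0.5487, 0.3106, 0.181]
ee_rot: [0.594, 0.805, -0.001, -0.001]
ft_force: [-0.0, 0.7, 0.8]
grip_width: 0.949
clock: 28.45
position: [0.5497, 0.3497, 0.1869]
ee_rot: [0.596, 0.803, -0.001, 0.0]
ft_force: [-0.3, 0.4, 0.2]
grip_width: 0.951
[0.5497 0.3497 0.1869] 1.8655591272640981
```

View pics/w23.png

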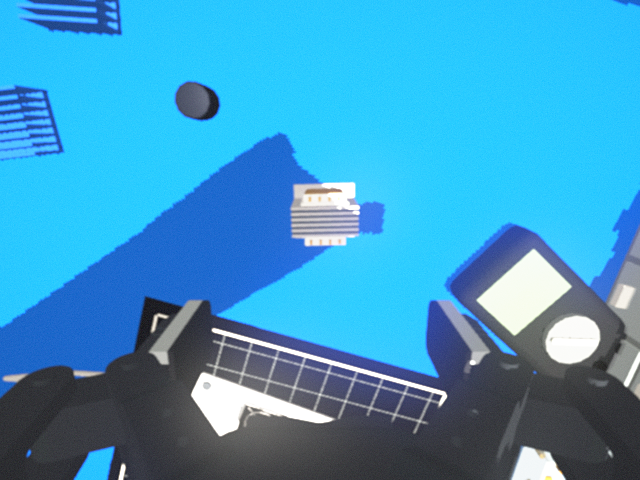

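```bash
python3 - <<'E'
import cv2
im=cv2.imread('pics/w23.png')
cv2.imwrite('pics/w23c.png',cv2.resize(im[172:257,275:375],None,fx=7,fy=7,interpolation=cv2.INTER_CUBIC))
E
```

```text
(no output)
```

View pics/w23c.png

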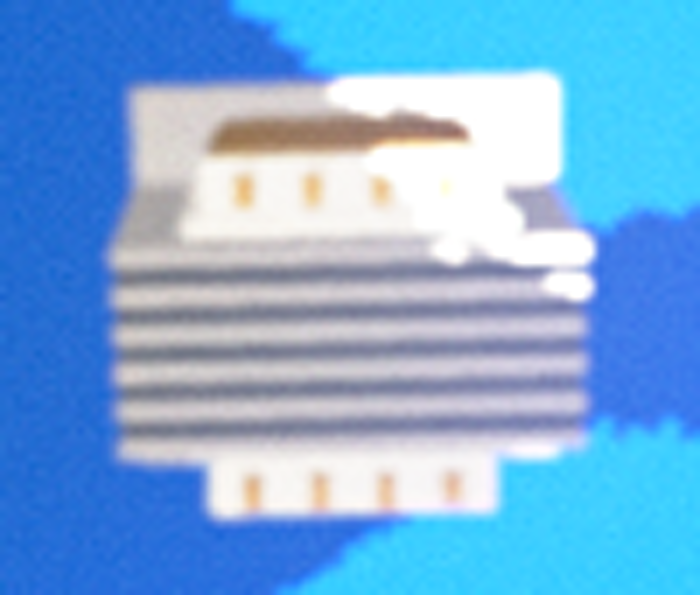

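```bash
python3 - <<'E'
from h import *
P=(manip.camera_info('wrist'),np.load('P23.npy'))
f=lambda a:(np.array(a)+.5)/7+[275,172]-.5
w=onz('wrist',f([[110,247],[596,233],[588,446],[117,463]]),.04,P)*1e3
d=w[1]-w[0]+w[2]-w[3]
print(w,w.mean(0),np.linalg.norm(w[0]-w[1]),np.linalg.norm(w[1]-w[2]),np.degrees(np.arctan2(d[1],d[0])))
c=w.mean(0)/1e3
plan(c[0],c[1],0.09,np.arctan2(d[1],d[0])+np.pi/2)
E
```

```text
[[524.9318 361.1669  40.    ]
 [571.3713 376.7563  40.    ]
 [577.6583 355.4367  40.    ]
 [531.7406 339.599   40.    ]] [551.4255 358.2397  40.    ] 48.98624556707231 22.22732239014587 18.792331132223342
tool shift norm [0.0952 0.0517 1.2147] len mm 97.56200672667548 turn norm az -0.04229158059666825 tilt [-0.0002 -0.0011 -1.    ] yaw 1.8655686494494295 joint7 -0.5937856423314866
shift in turned axes [0.0934 0.0548 1.2147]
```

```bash
python3 -m crank '[[0.9,[0.093,0.055,0.35],[0,0,-0.042]],[0.9,[0,0,0.45],[0,0,0]],[0.9,[0,0,0.4],[0,0,0]],[0.9,[0,0,0],[0,0,0]],[0.9,[0,0,0],[0,0,0]]]'; python3 -c "
from h import *
plan(0.5514,0.3582,0.03,np.radians(108.8))
im,P,o=snap('wrist','w24')"
```

```text
clock: 29.0
position: [0.5515, 0.3593, 0.0923]
ee_rot: [0.582, 0.813, -0.0, -0.0]
ft_force: [0.8, 0.1, 0.9]
grip_width: 0.946
tool shift norm [-0.0121 -0.0059  0.779 ] len mm 62.33004684889683 turn norm az 0.0008918133436998227 tilt [-0.0002 -0.0002 -1.    ] yaw 1.8996186547320657 joint7 -0.6149462595331591
shift in turned axes [-0.0121 -0.0059  0.779 ]
```

View pics/w24.png

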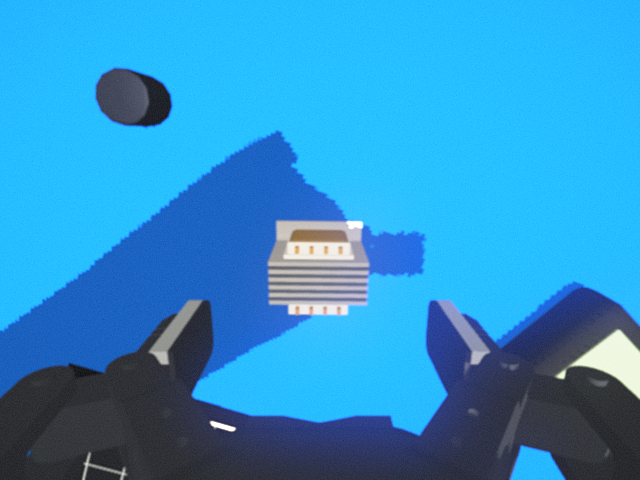

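```bash
python3 - <<'E'
from h import *
P=(manip.camera_info('wrist'),np.load('P23.npy'))
for z in (0.0,.03):
    w=onz('wrist',[[450,285],[515,225],[535,375]],z,P); a=np.radians(108.8)
    d=w[:,:2]-[.5514,.3582]; print(z,np.c_[d@[np.cos(a),np.sin(a)],d@[np.sin(a),-np.cos(a)]]*1e3)
E
```

```text
0.0 [[ -69.0901  106.2178]
 [ -17.6502  156.3452]
 [-161.3648  189.9773]]
0.03 [[ -56.2188   95.6463]
 [  -9.8076  140.8733]
 [-139.4729  171.2177]]
```

Nearest meter corner is about 95 mm away in the jaw direction, well clear of the fingers, so I can descend.

```bash
python3 -m crank '[[0.7,[-0.012,-0.006,0.25],[0,0,0]],[0.7,[0,0,0.28],[0,0,0]],[0.7,[0,0,0.15],[0,0,0]],[0.7,[0,0,0.1],[0,0,0]],[0.7,[0,0,0],[0,0,0]]]'; python3 -c "
from h import *
plan(0.5514,0.3582,0.03,np.radians(108.8))"
```

```text
clock: 29.55
position: [0.5512, 0.3587, 0.0294]
ee_rot: [0.582, 0.814, -0.0, 0.0]
ft_force: [0.7, -0.5, -0.5]
grip_width: 0.852
tool shift norm [-0.0074  0.0007 -0.0078] len mm 0.8591766170014792 turn norm az 0.0019331643895460953 tilt [ 0.     -0.0001 -1.    ] yaw 1.9004365299309254 joint7 -0.6454324213196716
shift in turned axes [-0.0074  0.0007 -0.0078]
```

```bash
python3 -m crank '[[0.2,[-0.004,0,0],[0,0,0]],[-0.2,[0,0,0],[0,0,0]],[-0.7,[0,0,0],[0,0,0]],[-0.7,[0,0,0],[0,0,0]],[-0.7,[0,0,0],[0,0,0]]]' 60;  python3 -m crank '[[-0.7,[0,0,-0.1],[0,0,0]],[-0.7,[0,0,-0.25],[0,0,0]],[-0.7,[0,0,-0.45],[0,0,0]],[-0.7,[0,0,-0.5],[0,0,0]],[-0.7,[0,0,-0.4],[0,0,0]]]'; python3 -c "
from h import *
plan(0.5316,-0.0507,0.165,np.radians(83.8))
im,P,o=snap('wrist','w25')"
```

```text
clock: 30.05
position: [0.5518, 0.359, 0.0307]
ee_rot: [0.582, 0.814, 0.001, 0.0]
ft_force: [-0.4, -0.9, 5.8]
grip_width: 0.55
clock: 30.55
position: [0.551, 0.3586, 0.1678]
ee_rot: [0.581, 0.814, 0.0, 0.0]
ft_force: [-0.0, 1.0, -2.3]
grip_width: 0.551
tool shift norm [-4.7615 -1.8878  0.0322] len mm 409.7767168124925 turn norm az 0.5580269153492857 tilt [ 0.0007  0.0005 -1.    ] yaw 1.9008592276129208 joint7 -0.5795079280904398
shift in turned axes [-5.1126  0.3113  0.0339]
```

View pics/w25.png

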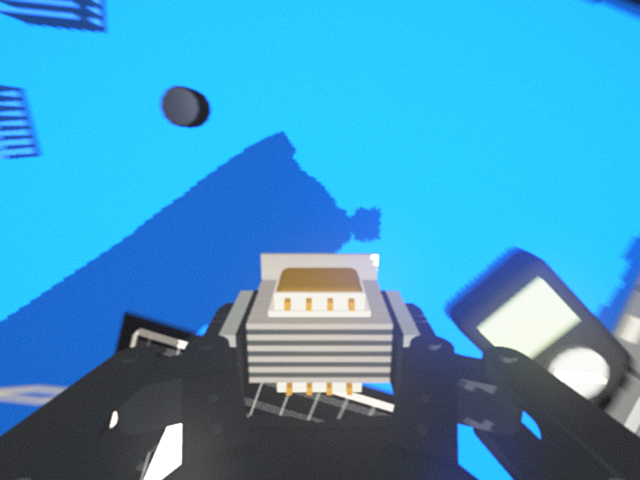

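```bash
python3 -m crank '[[-0.7,[-0.465,-0.185,0],[0,0,0.14]],[-0.7,[-0.48,-0.13,0],[0,0,0.14]],[-0.7,[-0.495,-0.08,0],[0,0,0.14]],[-0.7,[-0.5,-0.025,0],[0,0,0.138]],[-0.7,[-0.5,0.03,0],[0,0,0]]]';  python3 -c "
from h import *
plan(0.5316,-0.0507,0.165,np.radians(83.8))"
```

```text
clock: 31.1
position: [0.5409, 0.157, 0.1654]
ee_rot: [0.746, 0.666, -0.0, 0.0]
ft_force: [0.6, 0.4, -1.5]
grip_width: 0.551
tool shift norm [-2.5924  0.1758  0.0056] len mm 207.8722683616002 turn norm az -0.005254764744020799 tilt [-0.     -0.0004 -1.    ] yaw 1.4584588305922086 joint7 -0.6567502295946686
shift in turned axes [-2.5931  0.1651  0.0056]
```

```bash
python3 -m crank '[[-0.7,[-0.52,0.035,0],[0,0,-0.005]],[-0.7,[-0.52,0.035,0],[0,0,0]],[-0.7,[-0.52,0.035,0],[0,0,0]],[-0.7,[-0.52,0.03,0],[0,0,0]],[-0.7,[-0.4,0.03,0],[0,0,0]]]'; python3 -m crank '[[-0.7,[-0.1,0,0],[0,0,0]],[-0.7,[0,0,0],[0,0,0]],[-0.7,[0,0,0],[0,0,0]],[-0.7,[0,0,0],[0,0,0]],[-0.7,[0,0,0],[0,0,0]]]';  python3 -c "
from h import *
plan(0.5316,-0.0507,0.075,np.radians(83.8))
im,P,o=snap('wrist','w26');print(o['position'])"
```

```text
clock: 31.6
position: [0.533, -0.0429, 0.1654]
ee_rot: [0.744, 0.669, -0.0, 0.0]
ft_force: [0.7, -0.7, -3.0]
grip_width: 0.551
clock: 32.1
position: [0.5329, -0.0466, 0.1653]
ee_rot: [0.742, 0.67, 0.0, -0.0]
ft_force: [0.3, -0.1, -2.2]
grip_width: 0.55
tool shift norm [-0.0534 -0.0115  1.1289] len mm 90.42023171790903 turn norm az 0.007494191802369447 tilt [ 0.0001  0.0003 -1.    ] yaw 1.4684718376489772 joint7 -0.22989929085525856
shift in turned axes [-0.0535 -0.0112  1.1289]
[ 0.5329 -0.0466  0.1653]
```

View pics/w26.png

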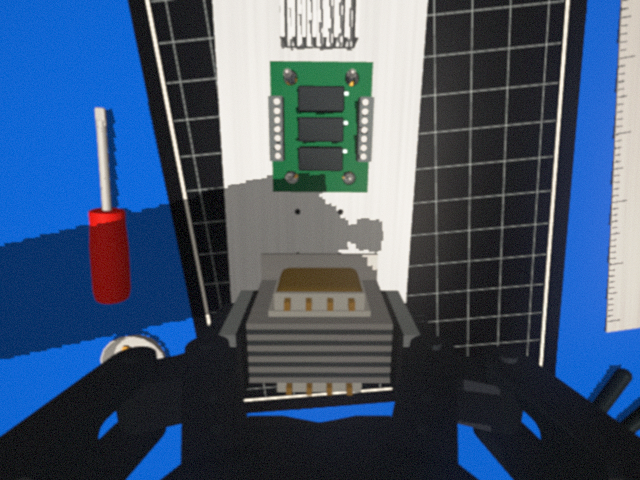

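```bash
python3 -m crank '[[-0.7,[-0.05,-0.01,0.2],[0,0,0.007]],[-0.7,[0,0,0.35],[0,0,0]],[-0.7,[0,0,0.35],[0,0,0]],[-0.7,[0,0,0.25],[0,0,0]],[-0.7,[0,0,0],[0,0,0]]]';  python3 -c "
from h import *
plan(0.5316,-0.0507,0.035,np.radians(83.8))"
```

```text
clock: 32.65
position: [0.5298, -0.0512, 0.0707]
ee_rot: [0.745, 0.667, -0.001, -0.002]
ft_force: [-0.2, 0.3, -2.6]
grip_width: 0.555
tool shift norm [0.009  0.0235 0.4466] len mm 35.78082315227102 turn norm az -0.0011536673109947223 tilt [-0.0047  0.001  -1.    ] yaw 1.461679824984021 joint7 -0.29172401974870915
shift in turned axes [0.009  0.0235 0.4466]
```

```bash
python3 -m crank '[[-0.7,[0.006,0.015,0.12],[0,0,0]],[-0.7,[0,0,0.12],[0,0,0]],[-0.7,[0,0,0.1],[0,0,0]],[-0.7,[0,0,0.04],[0,0,0]],[-0.7,[0,0,0],[0,0,0]]]';  python3 -c "
from h import *
plan(0.5316,-0.0507,0.035,np.radians(83.8))"
```

```text
clock: 33.15
position: [0.5327, -0.0516, 0.0425]
ee_rot: [0.745, 0.667, -0.0, -0.0]
ft_force: [0.3, -0.3, -1.9]
grip_width: 0.556
tool shift norm [ 0.0092 -0.0147  0.0938] len mm 7.628111242687468 turn norm az -0.002348614819424181 tilt [-0.0006  0.     -1.    ] yaw 1.4607413154055444 joint7 -0.3177493918954058
shift in turned axes [ 0.0092 -0.0146  0.0938]
```

```bash
python3 -m crank '[[-0.7,[0.005,-0.008,0.03],[0,0,0]],[-0.7,[0,0,0.025],[0,0,0]],[-0.7,[0,0,0.02],[0,0,0]],[-0.7,[0,0,0.0],[0,0,0]],[-0.7,[0,0,0],[0,0,0]]]';  python3 -c "
from h import *
o=manip.get_obs();print(o['position'],o['ft_force'])"
```

```text
clock: 33.65
position: [0.5324, -0.0511, 0.0369]
ee_rot: [0.745, 0.667, 0.0, 0.0]
ft_force: [-0.2, 0.1, -2.5]
grip_width: 0.554
[ 0.5324 -0.0511  0.0369] [-0.2373  0.0782 -2.4673]
```

```bash
python3 -m crank '[[-0.7,[0,0,0.012],[0,0,0]],[-0.7,[0,0,0.01],[0,0,0]],[-0.7,[0,0,0],[0,0,0]],[-0.7,[0,0,0.0],[0,0,0]],[-0.7,[0,0,0],[0,0,0]]]';  python3 -c "
from h import *
o=manip.get_obs();print(o['position'],o['ft_force'])"
```

```text
clock: 34.15
position: [0.5323, -0.0511, 0.0351]
ee_rot: [0.745, 0.667, -0.0, 0.0]
ft_force: [0.0, -0.2, -1.7]
grip_width: 0.553
[ 0.5323 -0.0511  0.0351] [ 0.0261 -0.177  -1.6773]
```

```bash
python3 -m crank '[[-0.7,[0,0,0.008],[0,0,0]],[-0.7,[0,0,0.006],[0,0,0]],[-0.7,[0,0,0],[0,0,0]],[-0.7,[0,0,0.0],[0,0,0]],[-0.7,[0,0,0],[0,0,0]]]';  python3 -c "
from h import *
o=manip.get_obs();print(o['position'],o['ft_force'])"
```

```text
clock: 34.65
position: [0.5324, -0.0511, 0.0346]
ee_rot: [0.745, 0.667, -0.0, 0.0]
ft_force: [-3.6, -0.7, 6.2]
grip_width: 0.551
[ 0.5324 -0.0511  0.0346] [-3.6433 -0.7055  6.2074]
```

Contact. Release, rise and move back for the last look.

```bash
python3 -m crank '[[0.1,[0,0,0],[0,0,0]],[0.4,[0,0,0],[0,0,0]],[0.4,[0,0,0],[0,0,0]],[0.4,[0,0,0],[0,0,0]],[0.4,[0,0,-0.1],[0,0,0]]]'; python3 -m crank '[[0.4,[0,0,-0.3],[0,0,0]],[0.4,[0,0,-0.5],[0,0,0]],[0.4,[0,0,-0.5],[0,0,0]],[0.4,[0,0,-0.5],[0,0,0]],[0.4,[0,0,-0.2],[0,0,0]]]'; python3 -m crank '[[0.4,[-0.4,0,-0.2],[0,0,0]],[0.4,[-0.5,0,-0.1],[0,0,0]],[0.4,[-0.2,0,0],[0,0,0]],[0.4,[0,0,0],[0,0,0]],[0.4,[0,0,0],[0,0,0]]]';python3 -c "
from h import *
im,P,o=snap('wrist','w27');np.save('P27.npy',P[1]);print(o['position'],o['ft_force'])
im,P,o=snap('scene','s27');cv2.imwrite('pics/s27c.png',cv2.resize(im[200:330,270:430],None,fx=4.5,fy=4.5,interpolation=cv2.INTER_CUBIC))
im,P,o=snap('top','t27');cv2.imwrite('pics/t27c.png',cv2.resize(im[140:245,245:415],None,fx=4.5,fy=4.5,interpolation=cv2.INTER_CUBIC))"
```

```text
clock: 35.15
position: [0.5316, -0.051, 0.0414]
ee_rot: [0.745, 0.667, -0.001, -0.001]
ft_force: [-0.4, -0.1, 0.1]
grip_width: 0.697
clock: 35.65
position: [0.5338, -0.0508, 0.2067]
ee_rot: [0.745, 0.667, 0.002, 0.002]
ft_force: [-0.7, 0.6, -0.2]
grip_width: 0.703
clock: 36.15
position: [0.5226, -0.1377, 0.226]
ee_rot: [0.745, 0.667, 0.0, -0.0]
ft_force: [-0.2, 0.5, -0.7]
grip_width: 0.701
[ 0.5226 -0.1377  0.226 ] [-0.2469  0.4806 -0.6998]
```

View pics/w27.png

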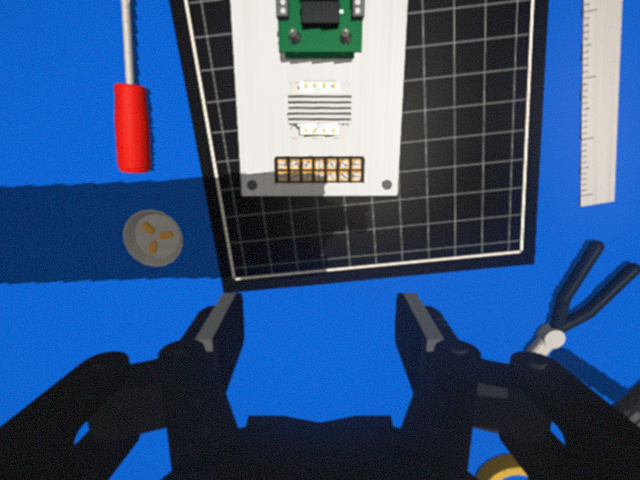

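View pics/s27c.png

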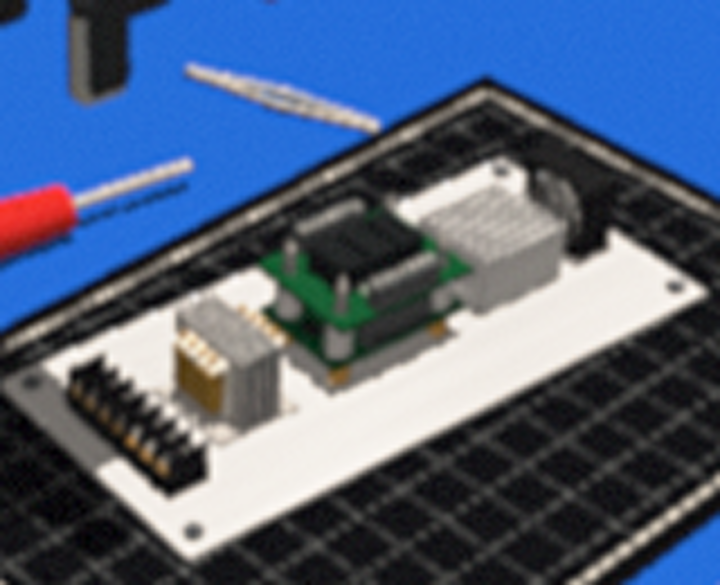

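View pics/t27c.png

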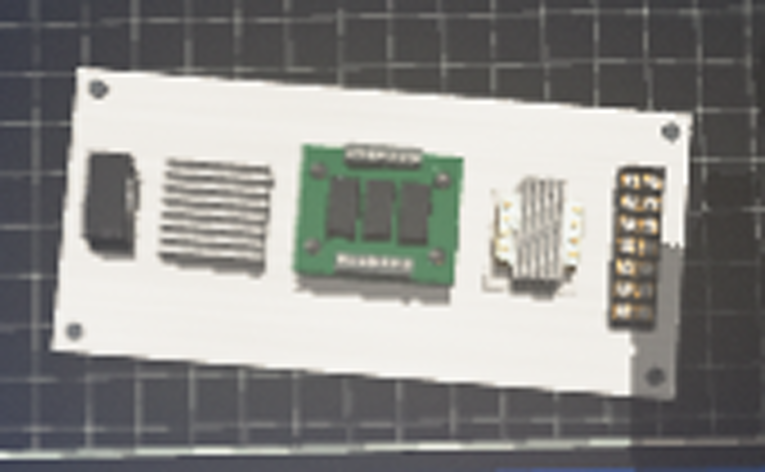

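```bash
python3 - <<'E'
from h import *
i=manip.camera_info('wrist')
P=(i,np.load('P27.npy'))
c=np.array([.5399,.0256]);u=np.array([np.cos(np.radians(83.8)),np.sin(np.radians(83.8))]);v=np.array([u[1],-u[0]])
def rep(l,w): w=w[:,:2]; d=(w.mean(0)-c); print(l,"plate x,y mm",d@v*1e3,d@u*1e3)
rep("trafo",onz('wrist',[[288,95.5],[351.5,95],[352,123.5],[289,124]],.044,P))
P=(i,np.load('P22.npy'))
rep("sink",onz('wrist',[[283,198],[350,198]],.036,P)); 
P=(i,np.load('P17.npy'))
rep("relay holes",onz('wrist',[[291,195],[342,195],[292,272],[340,272]],.044,P))
manip.hand_in()
E
```

```text
trafo plate x,y mm 1.4127829522065731 -78.99127694911837
sink plate x,y mm 0.674449599900887 105.25273500228947
relay holes plate x,y mm 1.0665244607800681 -2.0232634840699375
the job is handed in; nothing more can be done
```

All four parts are placed and released, and I handed the job in at about 36.3 s of the 112 s allowed. I had no verdict back.

- **Boards:** I lowered the flat board over the studs onto the standoffs, then stood the legged board on it over the same studs. I released each one only after feeling 6–8 N of contact at the expected height. Wrist pictures showed the studs standing in all four holes of both boards.
- **Heat sink and transformer:** The heat sink is in the fan's bay with its fins along the plate, and the transformer is in the terminal strip's bay. I set both down the same way. The last top and scene pictures show everything upright, in place and clear of the gripper.

My last wrist-camera checks, in the plate's frame:

| Part | Measured | Should be |
|---|---|---|
| Transformer centre | x +1.4, y −79 mm | 0, −77 |
| Heat sink, far fin ends | x +0.7, y +105 mm | 0, +102 (centre about +80 against +77) |
| Legged board, from hand-read hole pixels | x +1.1, y −2.0 mm | 0, 0 |

- **Board offset:** The legged board's −2.0 mm reading disagrees with the stud fit, which leaves about 1.75 mm of play. I put the difference down to reading the pixels by eye against the 2 mm calibration.
- **Not re-measured:** I did not check the flat board's position again after the legged board covered it.

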